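# Rebuild the filter pack of a bench-top parts washer

### The job

The parts washer has been cleaned out and has to be made ready for filling: lift its lid until it rests open on its stop, then turn the drain plug in the tub floor clockwise until it is snug. After that put the filter pack back on the spindle: first the strainer plate, standing on its feet with its other end over the drain plug, then every filter element that is laid out, flat one on another, and last the steel hold-down collar, hub up. Leave the lid open and do not disturb the oil can and the brush.

Things in the scene. Friction and masses are not known exactly. Their poses are not given: they have to be found in the camera images.
- lid (a joint): Hinge of the parts washer's lid, rad: 0 = shut, grows as it is lifted, 1.8 = resting on its stop (leaning back past upright). The washer is a red steel tub 190 mm deep (front to back), 320 mm wide, walls 55 mm high and 4 mm thick, floor 4 mm, standing fixed on the bench; the lid is an inverted tray of the same outline, 80 mm deep, weighing 0.5 kg. The hinge is damped; left below about 1.0 rad the lid falls shut, above about 1.1 rad it falls back on to its stop by itself.
- lid_grip (a point): Grip point of the lid's black front tab, which sticks out 40 mm forward from the lid's front face (24 mm wide across the washer, 14 mm thick); the point lies 24 mm out from the face, 214 mm in front of the hinge axis and 48 mm above it with the lid shut. The tab can be pinched across its 24 mm width from above and turns between the fingers as the lid swings.
- lid_hinge (a point): Middle of the lid's hinge axis, at the rear rim of the tub, 55 mm above the bench. Its y axis lies along the hinge (parallel to the washer's width) and its origin does not move; with the lid shut its x axis points from the front of the washer to the back.
- drain_plug (a joint): Turn of the tapered brass drain plug, rad, growing clockwise as seen from above. It is found loose, between 1.4 and 3 rad short of snug, its T-head at any angle. It turns with 0.2 N m at first, stiffens steadily to 0.3 N m as the taper draws in, and then jams: snug. No mark or reading tells in advance where that is; the resistance does. It stays where it is left.
- plug_grip (a point): Middle of the T-head of the drain plug: a brass bar 56 mm long (along this point's x axis), 12 mm thick (y), 18 mm high, on an 11 mm neck, with this point at half its height, about 27 mm above the bench; z up. It stands in the tub's floor on the washer's centre line, 150 mm from the spindle.
- spindle_seat (a point): Point on the axis of the vertical steel filter spindle, 48 mm above the bench: the height at which the top of the strainer plate lies when it stands in the tub. The spindle is 16 mm across, fixed to the tub, its conical tip 110 mm above the bench (62 mm above this point). x points to the back of the washer, y along its width away from the drain plug, z up.
- strainer_lug (a point): Middle of the lifting lug of the strainer plate (0.35 kg): a steel plate 110 mm (x) by 210 mm (y), 4 mm thick, on four 40 mm feet, pierced all over. The lug is 36 mm long (x), 10 mm thick (y) and 30 mm high; this point is at half its height, 15 mm above the plate's top and 59 mm above the feet's ends. The hole for the spindle is centred at x 0, y +80 mm from this point; the end that covers the drain plug lies at y -70 mm.
- strainer_hole (a point): Centre of the 22 mm spindle hole of the strainer plate, at the plate's top face, 44 mm above its feet's ends.
- strainer_far (a point): Point on the top face of the strainer plate that stands over the drain plug when the plate is in place: 150 mm from the hole's centre, in the direction of the plate's -y.
- element_0_mid (a point): Centre (half-way up) of a filter element: a flat pleated disc 60 mm in diameter, 18 mm high, with a 22 mm bore, 0.09 kg, lying on the bench; z up. Up to three are laid out, all alike; an absent one reads None.
- element_1_mid (a point): Centre (half-way up) of a filter element: a flat pleated disc 60 mm in diameter, 18 mm high, with a 22 mm bore, 0.09 kg, lying on the bench; z up. Up to three are laid out, all alike; an absent one reads None.
- element_2_mid (a point): Centre (half-way up) of a filter element: a flat pleated disc 60 mm in diameter, 18 mm high, with a 22 mm bore, 0.09 kg, lying on the bench; z up. Up to three are laid out, all alike; an absent one reads None.
- collar_mid (a point): Centre (12 mm above its underside) of the steel hold-down collar, 24 mm high, 0.3 kg: a flange 62 mm in diameter and 8 mm thick with a hub 40 mm in diameter above it, 22 mm bore; z up.
- oil_can: Pump oil can, 69 mm across the base, 160 mm tall; origin on the bench under it. A bystander.
- brush: Flat brush, 198 x 53 x 16 mm, lying on the bench in front of the washer; origin under the middle. A bystander.
Mind the look-alikes: they are no part of the job. What is shaped like the part that bears element_2_mid but purple or yellow is not meant.

How it is judged:
By the outcome, as a careful person would: the job done as asked, in the order asked, and still so for the second after the job is handed in, with the robot touching nothing.
Of element_0, element_1, element_2 only 1 to 3 are there at a start; the rules pass over those that are not, and their reading is None.
At some moment in a run one of element_0, element_1, element_2, collar may be knocked a few centimetres aside while the robot is not near it.
Once in a run the grip may slacken for a moment while it holds something.
It also fails if it takes over 210 s, if anything falls off the work surface, if the arm or the gripper's body presses on something with over 40 N, if the wrist force passes 120 N, or if a joint passes its speed limit or range.

### The arm

A 7-joint arm with a two-finger parallel gripper is mounted at the origin on a cart in front of the work surface, level with it; the furniture and walls round the work are solid. World frame = base frame: x ahead of the robot, y to its left, z up, the work surface at z = 0. Lengths are in m, angles in degrees, forces in N, time in s.
With the tool pointing down it reaches from about 0.425 to 0.825 m from the base axis. Payload 3.6 kg.
Tool frame: the origin (TCP) lies between the finger pads; the fingertips stand ahead of it and the grasp point (between the pads) lies 3 mm ahead of it (finger_overhang is the z of the fingertips in the tool frame, in m); z points along the fingers, y is the line along which they close (so a half turn about z gives the same grasp; the last joint's range is limited). The gripper opens to 85 mm and grips with 20 to 120 N. Pads are 22 mm wide; open, the fingers measure 114 mm over their backs; the gripper's body (76 mm by 85 mm) begins 54 mm behind the grasp point. The pads swing forward as they close: fully open they stand 13 mm farther back than shut.
Start: joints at [-1.518, 35.231, -0.722, 81.555, 0.464, 63.22, -2.315], TCP at [0.65, 0, 0.253] pointing down, gripper open.
Joint ranges: [-178.69, 178.69], [-17.37, 117.87], [-77.05, 75.6], [15.02, 138.74], [-78.02, 258.01], [0.78, 113.62], [-162.83, 162.83]. Speed limits (degrees/s): [159.86, 159.86, 180, 180, 180, 180, 180].

### API

Orientations are given as [roll, pitch, yaw] about the fixed x, y, z axes, in that order (R = Rz(yaw) Ry(pitch) Rx(roll)).
In Python, from workcell import read_state, camera, camera_model, finish_job, finger_overhang gives the robot as it stands.
- The arm moves only by the tool play_rows, never from a script. Its argument "increments" is a list of rows, each an object with "rotation": the turn, a rotation vector about the tool's x, y, z in degrees, a list of three; "linear": the shift along the tool's x, y, z in mm, a list of three; "fingers": the closure in counts, from 0 (fully open) to 255 (shut). A call has exactly 10 rows; each row is the pose to reach, as a shift and turn from the pose commanded when the call began, along the tool's axes at that moment; what a row does not reach only later rows make up. A row lasts 1/8 s, in which the tool goes at most 62.5 mm and 10.7 degrees, less where a joint would pass 70% of its speed; a pose out of reach is approached as far as the arm can. A call with a gripper value outside its range is refused whole. The fingers move at their own pace and stop on an object; "grip_force" is the grip in N (left out, the last holds). Time passes only in rows, so rows that repeat a pose let the fingers close, or fill a call up. It gives the time, the measured TCP pose, the force, the opening and the grip force at its end, in the units of the state.
- read_state(): the state, without advancing time (a new reading comes with each control period).
- camera(name): name is "scene" or "side" or "wrist"; returns the picture (480x640x3 uint8, red, green, blue); there is no depth.
- camera_model(name): a dict with "K" (3x3 intrinsics, pixels), "dist" ([k1, k2, p1, p2, k3] as OpenCV has them; the pictures are not rectified), "extrinsics" (4x4, takes a point from camera to world coordinates). Camera axes: x right, y down, z forward; pixel columns grow to the right and rows downward; lengths in m; the calibration is good to about 2 mm. A picture is of the moment at which its call begins: read the wrist's pose just before it. camera_model takes no time and is no camera call; for the wrist camera it gives the pose at the moment of the call.
- finish_job(): hands the job in; it is judged then, once.
The state is a dict: "time_s": time; "qpos": joint angles; "qvel": joint speeds; "effort": joint torques, N m; "tool_pos": TCP position; "orientation": TCP orientation; "wrist_force": force on the tool from outside, world axes, zero at the start; "wrist_torque": the same for the moment, N m; "width": opening from 0.0 (shut) to 1.0 (fully open); "grasp_force": force on a finger pad.
Only numpy, scipy, OpenCV 4.12 (cv2) and the standard library are available. Lean on these libraries where they do the work, as an engineer would, in place of code of your own. Each camera call takes 0.05 s, during which the arm holds its last target. There are 200 camera calls.

## Working session

There is one attempt and no reset: what is moved stays moved. The work goes in short steps, Python scripts to look and compute and a tool call to move; the robot and the scene stay as the last step left them, time stands still between calls to the robot, and variables do not carry over. Pictures are saved under pics/ and viewed, at most 14 in all, crops included, and the job is handed in when it is done.

Besides the shell and the picture viewer there is one more tool, called after "Call:" as a command line: name --argument value ..., lists and objects as JSON in quotes. play_rows: Moves the arm, as the interface text tells. Its arguments: {"type":"object","properties":{"increments":{"type":"array","items":{"type":"object","properties":{"rotation":{"type":"array","items":{"type":"number"}},"linear":{"type":"array","items":{"type":"number"}},"fingers":{"type":"number"}}}},"grip_force":{"type":"number"}},"required":["increments"]}

```bash
ls; mkdir -p pics; cat > h.py <<'E'
import numpy as np, cv2
from workcell import *
from scipy.spatial.transform import Rotation as R
def snap(n,f):
    m=camera_model(n); im=camera(n); cv2.imwrite('pics/'+f+'.png',im[:,:,::-1]); np.savez('pics/'+f+'.npz',im=im,K=m['K'],d=m['dist'],E=m['extrinsics']); return im
def ray(f,uv):
    z=np.load('pics/'+f+'.npz'); E=z['E']
    p=cv2.undistortPoints(np.array(uv,float).reshape(-1,1,2),z['K'],z['d']).reshape(-1,2)
    d=np.c_[p,np.ones(len(p))]@E[:3,:3].T
    return E[:3,3],d
def onz(f,uv,h):
    o,d=ray(f,uv); return o+d*((h-o[2])/d[:,2])[:,None]
def proj(f,P):
    z=np.load('pics/'+f+'.npz'); E=np.linalg.inv(z['E'])
    return cv2.projectPoints(np.array(P,float).reshape(-1,1,3),cv2.Rodrigues(E[:3,:3])[0],E[:3,3],z['K'],z['d'])[0].reshape(-1,2)
def togo(p,yaw=None):
    """shift in tool axes (mm) to world p; rotation vec for tool-down with tool y at yaw"""
    s=read_state(); o=np.array(s['tool_pos']); Rm=R.from_euler('xyz',s['orientation'],degrees=True)
    return Rm.inv().apply(np.array(p)-o)*1000
E
python3 - <<'E'
from h import *
print(read_state(), finger_overhang)
for n in ('scene','side','wrist'):
    snap(n,n+'0'); m=camera_model(n); print(n,np.round(m['extrinsics'],3).tolist(),np.round(m['K'],0).tolist())
E
```

```text
pics
{'time_s': 0.0, 'qpos': array([-1.52027566, 35.28994222, -0.72362497, 81.64305792,  0.46231904,
       63.22024759, -2.31626636]), 'qvel': array([-0.02322314, -0.02009219, -0.04436319,  0.05328703, -0.04628225,
        0.09981217,  0.05447157]), 'effort': array([ 1.38264377e-04, -4.69217670e+01,  2.59523503e-01, -1.71036780e+01,
        1.00907375e-02,  9.80606623e-03,  4.10031795e-07]), 'tool_pos': array([6.49272706e-01, 4.62878099e-05, 2.52120161e-01]), 'orientation': array([-1.79849568e+02,  2.23021726e-04,  9.00040680e+01]), 'wrist_force': array([-0.54053787,  0.08029306, -0.27203611]), 'wrist_torque': array([ 0.0019602 , -0.0001113 , -0.00476059]), 'grasp_force': 0.0, 'width': 0.999082748973187} 0.022
scene [[0.827, -0.279, 0.489, -0.057], [-0.562, -0.377, 0.736, -0.894], [-0.021, -0.883, -0.469, 0.654], [0.0, 0.0, 0.0, 1.0]] [[500.0, 0.0, 328.0], [0.0, 500.0, 241.0], [0.0, 0.0, 1.0]]
side [[-1.0, 0.003, -0.002, 0.529], [0.003, 0.49, -0.872, 1.157], [-0.002, -0.872, -0.49, 0.726], [0.0, 0.0, 0.0, 1.0]] [[464.0, 0.0, 325.0], [0.0, 464.0, 243.0], [0.0, 0.0, 1.0]]
wrist [[1.0, 0.002, -0.001, 0.649], [0.001, -0.957, -0.29, 0.074], [-0.002, 0.29, -0.957, 0.373], [0.0, 0.0, 0.0, 1.0]] [[398.0, 0.0, 326.0], [0.0, 398.0, 235.0], [0.0, 0.0, 1.0]]
```

View pics/scene0.png

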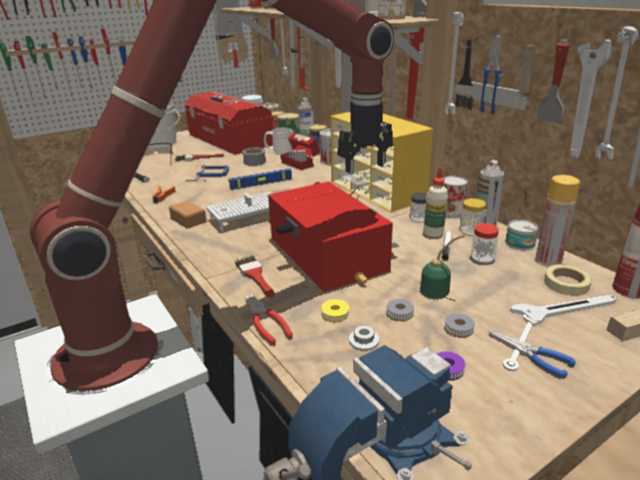

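View pics/side0.png

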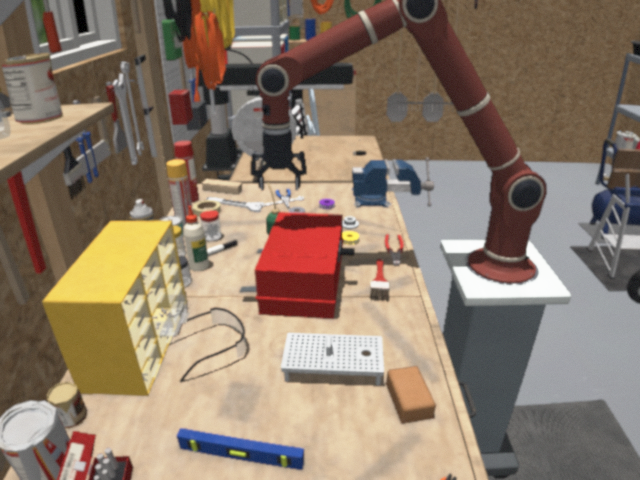

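The scene view shows the washer at (330,235) with its tab at (288,227), grey elements at (400,309) and (459,324), and the collar at (364,337). The side view shows the strainer at (333,352), with its hole near (366,352) and lug at (330,350).

```bash
python3 - <<'E'
from h import *
a=cv2.imread('pics/scene0.png')[170:360,180:480]; a=cv2.resize(a,None,fx=2.6,fy=2.6,interpolation=cv2.INTER_CUBIC)
b=cv2.imread('pics/side0.png')[200:390,240:440]; b=cv2.resize(b,None,fx=3,fy=3,interpolation=cv2.INTER_CUBIC)
cv2.imwrite('pics/c1.png',a); cv2.imwrite('pics/c2.png',b)
E
```

```text
(no output)
```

View pics/c1.png

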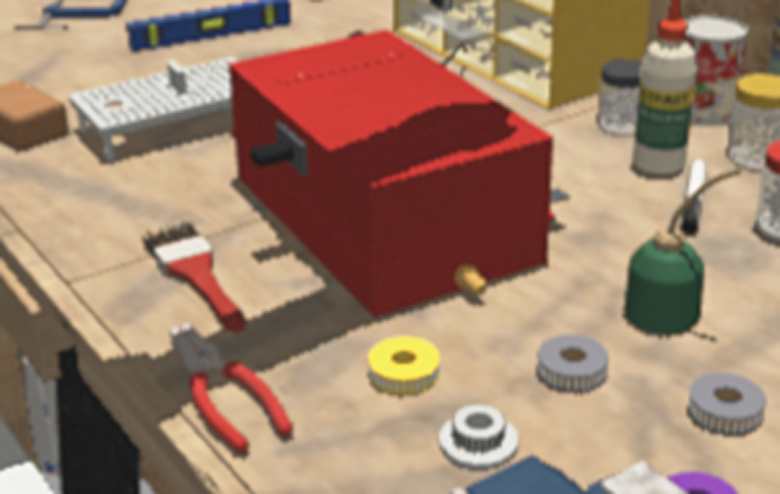

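View pics/c2.png

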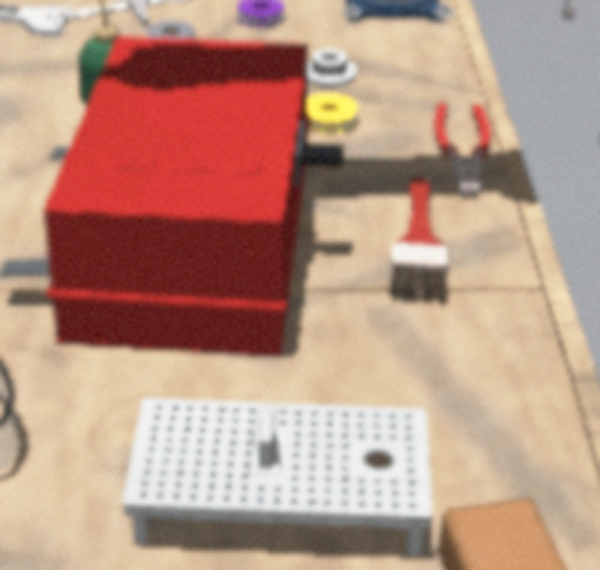

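```bash
python3 - <<'E'
from h import *
np.set_printoptions(precision=4,suppress=True)
sc=lambda l: np.array(l,float)/2.6+[180,170]
sd=lambda l: np.array(l,float)/3+[240,200]
print('sc top FL BL BR FR',onz('scene0',sc([(232,67),(390,30),(551,137),(373,183)]),.135))
print('sd top',onz('side0',sd([(285,220),(48,212),(113,40),(306,46)]),.135))
print('bottom sc FR',onz('scene0',sc([(377,313),(547,262)]),0),'sd',onz('side0',sd([(57,341),(284,353)]),0))
print('tab sc',onz('scene0',sc([(265,152)]),.103), 'sd',onz('side0',sd([(327,155)]),.103))
print('elem bore sc',onz('scene0',sc([(573,355),(728,394)]),.018),'collar',onz('scene0',sc([(479,420)]),.024),'yellow',onz('scene0',sc([(404,356)]),.018))
print('strainer hole,sc',onz('scene0',sc([(115,104)]),.044),onz('side0',sd([(379,459)]),.044))
print('strainer corners',onz('side0',sd([(146,400),(426,409),(432,516),(126,507)]),.044))
print('lug base',onz('side0',sd([(268,466)]),.044),'lug top',onz('side0',sd([(267,415)]),.074),onz('scene0',sc([(175,68)]),.074))
E
```

```text
sc top FL BL BR FR [[ 0.5039  0.2288  0.135 ]
 [ 0.6934  0.2163  0.135 ]
 [ 0.6587 -0.093   0.135 ]
 [ 0.4785 -0.071   0.135 ]]
sd top [[ 0.5048  0.2504  0.135 ]
 [ 0.6907  0.2383  0.135 ]
 [ 0.6665 -0.0726  0.135 ]
 [ 0.478  -0.0578  0.135 ]]
bottom sc FR [[ 0.4807 -0.0683  0.    ]
 [ 0.6621 -0.0914  0.    ]] sd [[0.6949 0.2289 0.    ]
 [0.5043 0.2452 0.    ]]
tab sc [[0.4638 0.0935 0.103 ]] sd [[0.4642 0.0965 0.103 ]]
elem bore sc [[ 0.5629 -0.2394  0.018 ]
 [ 0.6268 -0.3513  0.018 ]] collar [[ 0.4417 -0.2676  0.024 ]] yellow [[ 0.448  -0.1579  0.018 ]]
strainer hole,sc [[0.4421 0.4101 0.044 ]] [[0.441  0.4207 0.044 ]]
strainer corners [[0.6098 0.3561 0.044 ]
 [0.4021 0.3676 0.044 ]
 [0.4095 0.477  0.044 ]
 [0.6163 0.4673 0.044 ]]
lug base [[0.5196 0.4272 0.044 ]] lug top [[0.5201 0.4076 0.074 ]] [[0.5154 0.3981 0.074 ]]
```

Call:
play_rows --increments '[{"rotation": [0,0,-9],"linear": [9,-18,5],"fingers": 0},{"rotation": [0,0,-18],"linear": [20,-40,10],"fingers": 0},{"rotation": [0,0,-28],"linear": [35,-70,15],"fingers": 0},{"rotation": [0,0,-38],"linear": [50,-100,20],"fingers": 0},{"rotation": [0,0,-48],"linear": [65,-130,30],"fingers": 0},{"rotation": [0,0,-58],"linear": [78,-155,40],"fingers": 0},{"rotation": [0,0,-68],"linear": [86,-175,50],"fingers": 0},{"rotation": [0,0,-78],"linear": [90,-183,50],"fingers": 0},{"rotation": [0,0,-85.6],"linear": [90,-183,50],"fingers": 0},{"rotation": [0,0,-85.6],"linear": [90,-183,50],"fingers": 0}]'

```text
time_s: 1.4
tool_pos: [0.4668, 0.0898, 0.2032]
orientation: [180.0, -0.0, 175.5]
wrist_force: [-0.7, 0.9, -0.4]
width: 0.997
grasp_force: 0.0
```

```bash
python3 - <<'E'
from h import *
s=read_state(); print(s['time_s'],s['tool_pos'],s['orientation'],s['qpos']); snap('wrist','w1')
print(proj('w1',[(0.466,0.0905,.11),(.4915,.088,.135)]))
E
```

```text
1.4 [0.4668335  0.08982016 0.2031761 ] [ 1.79995949e+02 -2.68526447e-02  1.75505714e+02] [  4.15087929  25.40938118 -24.85939125 112.77861621  14.78745185
  44.892547    56.35034275]
[[326.69213595 249.58854612]
 [325.79720947 310.84158329]]
```

View pics/w1.png

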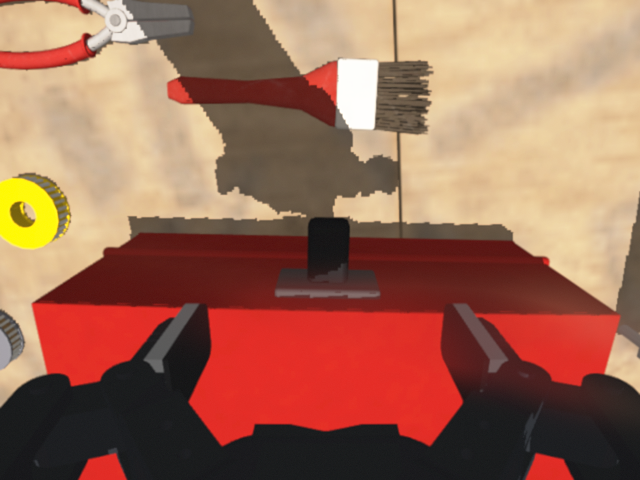

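Tab at columns 308–350 and rows 217–280, centred under the tool within about 1 mm; the lid's front edge is tilted about 1° further. I'll descend, pinch the tab and swing the lid.

Call:
play_rows --increments '[{"rotation": [0,0,1],"linear": [0,0.5,20],"fingers": 60},{"rotation": [0,0,1],"linear": [0,0.5,45],"fingers": 60},{"rotation": [0,0,1],"linear": [0,0.5,70],"fingers": 60},{"rotation": [0,0,1],"linear": [0,0.5,90],"fingers": 60},{"rotation": [0,0,1],"linear": [0,0.5,97],"fingers": 60},{"rotation": [0,0,1],"linear": [0,0.5,97],"fingers": 255},{"rotation": [0,0,1],"linear": [0,0.5,97],"fingers": 255},{"rotation": [0,0,1],"linear": [0,0.5,97],"fingers": 255},{"rotation": [0,0,1],"linear": [0,0.5,97],"fingers": 255},{"rotation": [0,0,1],"linear": [0,0.5,97],"fingers": 255}]' --grip_force 40

```text
time_s: 2.7
tool_pos: [0.4677, 0.0911, 0.1072]
orientation: [179.9, 0.1, 174.6]
wrist_force: [-0.7, 0.8, 6.4]
width: 0.273
grasp_force: 41.0
```

Call:
play_rows --increments '[{"rotation": [0,0,0],"linear": [-3,0,-12],"fingers": 255},{"rotation": [0,0,0],"linear": [-7,0,-24],"fingers": 255},{"rotation": [0,0,0],"linear": [-11.6,0,-36.4],"fingers": 255},{"rotation": [0,0,0],"linear": [-20,0,-54],"fingers": 255},{"rotation": [0,0,0],"linear": [-29.3,0,-70.3],"fingers": 255},{"rotation": [0,0,0],"linear": [-40,0,-86],"fingers": 255},{"rotation": [0,0,0],"linear": [-52.7,0,-100.5],"fingers": 255},{"rotation": [0,0,0],"linear": [-66,0,-114],"fingers": 255},{"rotation": [0,0,0],"linear": [-80.9,0,-126.3],"fingers": 255},{"rotation": [0,0,0],"linear": [-80.9,0,-126.3],"fingers": 255}]'

```text
time_s: 3.95
tool_pos: [0.5472, 0.0831, 0.2333]
orientation: [180.0, -0.1, 174.6]
wrist_force: [-1.7, 2.7, 0.5]
width: 0.27
grasp_force: 41.5
```

Call:
play_rows --increments '[{"rotation": [0,0,0],"linear": [-16,0,-11],"fingers": 255},{"rotation": [0,0,0],"linear": [-32.3,0,-20.5],"fingers": 255},{"rotation": [0,0,0],"linear": [-50,0,-28.5],"fingers": 255},{"rotation": [0,0,0],"linear": [-67.7,0,-35],"fingers": 255},{"rotation": [0,0,0],"linear": [-86,0,-39.7],"fingers": 255},{"rotation": [0,0,0],"linear": [-105,0,-43.2],"fingers": 255},{"rotation": [0,0,0],"linear": [-120,0,-44.6],"fingers": 255},{"rotation": [0,0,0],"linear": [-131.7,0,-45],"fingers": 255},{"rotation": [0,0,0],"linear": [-131.7,0,-45],"fingers": 255},{"rotation": [0,0,0],"linear": [-131.7,0,-45],"fingers": 60}]'

```text
time_s: 5.2
tool_pos: [0.6781, 0.0697, 0.2773]
orientation: [-179.9, -0.0, 174.6]
wrist_force: [0.3, 0.1, -0.1]
width: 0.469
grasp_force: 0.0
```

Call:
play_rows --increments '[{"rotation": [0,0,0],"linear": [0,0,0],"fingers": 0},{"rotation": [0,0,0],"linear": [0,0,-10],"fingers": 0},{"rotation": [0,0,0],"linear": [10,0,-30],"fingers": 0},{"rotation": [0,0,0],"linear": [35,0,-50],"fingers": 0},{"rotation": [0,0,0],"linear": [65,0,-60],"fingers": 0},{"rotation": [0,0,0],"linear": [95,0,-60],"fingers": 0},{"rotation": [0,0,0],"linear": [110,0,-60],"fingers": 0},{"rotation": [0,0,0],"linear": [110,0,-60],"fingers": 0},{"rotation": [0,0,0],"linear": [110,0,-60],"fingers": 0},{"rotation": [0,0,0],"linear": [110,0,-60],"fingers": 0}]'

```text
time_s: 6.45
tool_pos: [0.5698, 0.0807, 0.3376]
orientation: [180.0, 0.0, 174.6]
wrist_force: [-0.2, -0.6, 0.7]
width: 1.004
grasp_force: 0.0
```

```bash
python3 - <<'E'
from h import *
snap('wrist','w2');snap('scene','scene2')
a=cv2.imread('pics/w2.png');b=cv2.imread('pics/scene2.png')[80:400,180:500]
cv2.imwrite('pics/c3.png',np.hstack([cv2.resize(a,(480,360)),cv2.resize(b,(320,320))[:,:]] if 0 else [cv2.resize(a,(500,375)),cv2.resize(b,(300,375))]))
E
```

```text
(no output)
```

View pics/c3.png

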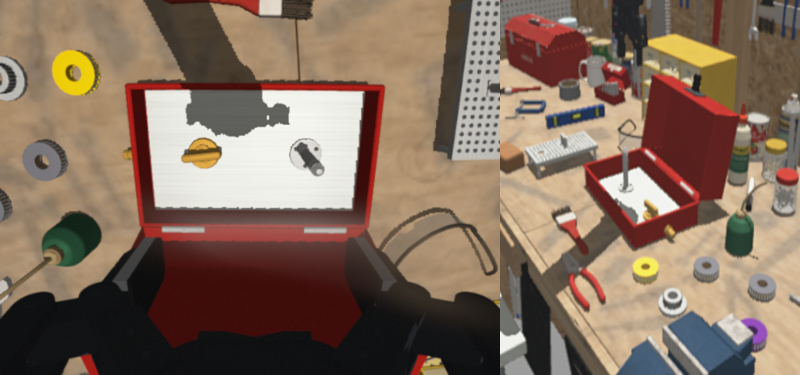

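```bash
python3 - <<'E'
from h import *
a=cv2.imread('pics/w2.png')[100:305,160:500]; cv2.imwrite('pics/c4.png',cv2.resize(a,None,fx=2.35,fy=2.35,interpolation=cv2.INTER_CUBIC))
E
```

```text
(no output)
```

View pics/c4.png

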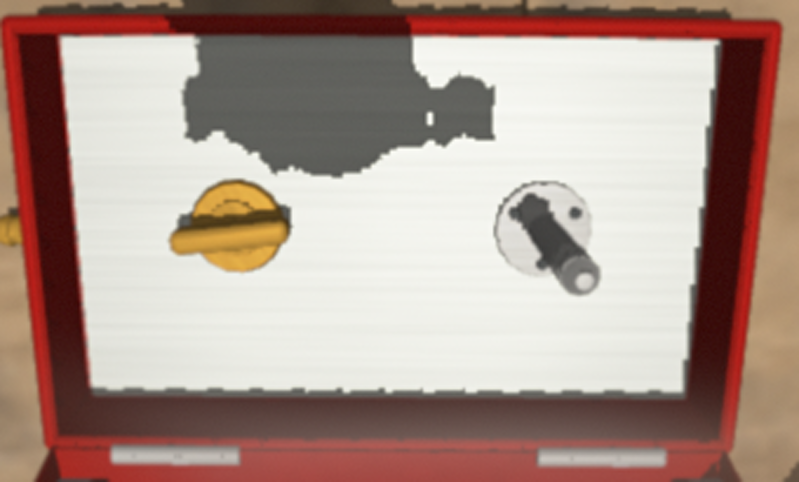

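```bash
python3 - <<'E'
from h import *
np.set_printoptions(precision=4,suppress=True)
c=lambda l: np.array(l,float)/2.35+[160,100]
b=onz('w2',c([(171,241),(290,228)]),.036); print('bar',b,b.mean(0),np.degrees(np.arctan2(*(b[1]-b[0])[[1,0]])),np.linalg.norm(b[1]-b[0]))
print('disc c',onz('w2',c([(241,226)]),.008))
print('tip',onz('w2',c([(585,281)]),.110),'base',onz('w2',c([(543,228)]),.006))
r=onz('w2',c([(4,22),(782,27)]),.055);print('rim',r,np.degrees(np.arctan2(*(r[1]-r[0])[[0,1]])))
# brass scene cross check; elements by mask in scene2, gray
E
```

```text
bar [[ 0.5771 -0.0211  0.036 ]
 [ 0.5762  0.0345  0.036 ]] [0.5766 0.0067 0.036 ] 90.86051312878624 0.055558946256197325
disc c [[0.5783 0.0072 0.008 ]]
tip [[0.5934 0.1544 0.11  ]] base [[0.5935 0.1547 0.006 ]]
rim [[ 0.4746 -0.0713  0.055 ]
 [ 0.5068  0.2512  0.055 ]] 5.700245667334873
```

The lid is open on its stop. In the wrist view the T-bar lies along world y, with its centre at (0.577, 0.007) and the spindle at (0.593, 0.1545). Next I'll go to the plug.

Call:
play_rows --increments '[{"rotation": [0,0,9],"linear": [-2,-8,10],"fingers": 60},{"rotation": [0,0,18],"linear": [-4,-20,30],"fingers": 60},{"rotation": [0,0,28],"linear": [-7,-33,55],"fingers": 60},{"rotation": [0,0,38],"linear": [-9,-46,80],"fingers": 60},{"rotation": [0,0,48],"linear": [-11,-58,110],"fingers": 60},{"rotation": [0,0,58],"linear": [-13,-68,140],"fingers": 60},{"rotation": [0,0,68],"linear": [-14.1,-72.9,165],"fingers": 60},{"rotation": [0,0,77],"linear": [-14.1,-72.9,185],"fingers": 60},{"rotation": [0,0,83.7],"linear": [-14.1,-72.9,200],"fingers": 60},{"rotation": [0,0,83.7],"linear": [-14.1,-72.9,207],"fingers": 60}]'

```text
time_s: 7.8
tool_pos: [0.5762, 0.0072, 0.1294]
orientation: [-179.9, 0.0, 91.0]
wrist_force: [-0.5, 0.1, -0.4]
width: 0.761
grasp_force: 0.0
```

Call:
play_rows --increments '[{"rotation": [0,0,0],"linear": [0,0,20],"fingers": 60},{"rotation": [0,0,0],"linear": [0,0,45],"fingers": 60},{"rotation": [0,0,0],"linear": [0,0,70],"fingers": 60},{"rotation": [0,0,0],"linear": [0,0,88],"fingers": 60},{"rotation": [0,0,0],"linear": [0,0,96],"fingers": 60},{"rotation": [0,0,0],"linear": [0,0,96],"fingers": 255},{"rotation": [0,0,0],"linear": [0,0,96],"fingers": 255},{"rotation": [0,0,0],"linear": [0,0,96],"fingers": 255},{"rotation": [0,0,0],"linear": [0,0,96],"fingers": 255},{"rotation": [0,0,0],"linear": [0,0,96],"fingers": 255}]' --grip_force 70

```text
time_s: 9.05
tool_pos: [0.5784, 0.0071, 0.0369]
orientation: [179.7, -0.0, 90.9]
wrist_force: [0.4, -0.1, 7.0]
width: 0.122
grasp_force: 78.4
```

```bash
python3 - <<'E'
from h import *
s=read_state(); print(s)
E
```

```text
{'time_s': 9.05, 'qpos': array([ -1.99092232,  45.21684673,  -1.3959775 , 104.7685524 ,
         1.99434001,  29.74407172,  -3.81941778]), 'qvel': array([-0.0113333 , -0.06200671, -0.05180643,  0.02474789,  0.00737264,
       -0.02650869, -0.16984582]), 'effort': array([-4.59437713e-02, -4.23915625e+01,  1.14279839e-01, -8.29603940e+00,
        5.76091453e-02, -1.16373863e-02,  7.16794794e-02]), 'tool_pos': array([0.57836544, 0.00705182, 0.03685276]), 'orientation': array([ 1.79706309e+02, -1.22104728e-02,  9.08816746e+01]), 'wrist_force': array([ 0.43758901, -0.09194081,  6.95734654]), 'wrist_torque': array([ 0.00556859,  0.06988854, -0.07070294]), 'grasp_force': 78.3617878826908, 'width': 0.12230089581128842}
```

Call:
play_rows --increments '[{"rotation": [0,0,7],"linear": [0,0,0],"fingers": 255},{"rotation": [0,0,14],"linear": [0,0,0],"fingers": 255},{"rotation": [0,0,21],"linear": [0,0,0],"fingers": 255},{"rotation": [0,0,28],"linear": [0,0,0],"fingers": 255},{"rotation": [0,0,35],"linear": [0,0,0],"fingers": 255},{"rotation": [0,0,42],"linear": [0,0,0],"fingers": 255},{"rotation": [0,0,49],"linear": [0,0,0],"fingers": 255},{"rotation": [0,0,56],"linear": [0,0,0],"fingers": 255},{"rotation": [0,0,63],"linear": [0,0,0],"fingers": 255},{"rotation": [0,0,70],"linear": [0,0,0],"fingers": 255}]'

```text
time_s: 10.3
tool_pos: [0.5805, 0.0055, 0.0366]
orientation: [179.7, -0.5, 20.8]
wrist_force: [4.3, -2.1, 0.1]
width: 0.121
grasp_force: 77.4
```

```bash
python3 - <<'E'
from h import *
s=read_state(); print(s['orientation'],s['wrist_torque'],s['wrist_force'],s['qpos'],s['effort'][6])
E
```

```text
[179.65847356  -0.4843511   20.75191893] [-0.57486614 -0.7715166   0.30232961] [ 4.30148039 -2.0667403   0.05101909] [-13.07498148  46.45445493  16.67894088 105.01288545 -23.27447547
  31.29598938 -50.60103729] 0.16263899859040976
```

Call:
play_rows --increments '[{"rotation": [0,0,1.5],"linear": [0,0,0],"fingers": 255},{"rotation": [0,0,3],"linear": [0,0,0],"fingers": 255},{"rotation": [0,0,4.5],"linear": [0,0,0],"fingers": 255},{"rotation": [0,0,6],"linear": [0,0,0],"fingers": 255},{"rotation": [0,0,7.5],"linear": [0,0,0],"fingers": 255},{"rotation": [0,0,9],"linear": [0,0,0],"fingers": 255},{"rotation": [0,0,10.5],"linear": [0,0,0],"fingers": 255},{"rotation": [0,0,12],"linear": [0,0,0],"fingers": 255},{"rotation": [0,0,13.5],"linear": [0,0,0],"fingers": 255},{"rotation": [0,0,15],"linear": [0,0,0],"fingers": 255}]'

```text
time_s: 11.55
tool_pos: [0.5807, 0.005, 0.0365]
orientation: [179.7, -0.6, 5.9]
wrist_force: [4.4, -3.2, 0.3]
width: 0.127
grasp_force: 77.4
```

```bash
cat > st.py <<'E'
from h import *
s=read_state(); print(s['orientation'],s['wrist_torque'],s['wrist_force'],s['qpos'],s['effort'][6],s['tool_pos'])
E
python3 st.py
```

```text
[179.73829884  -0.56359388   5.90495954] [-0.61761674 -0.83820731  0.25661899] [ 4.41517333 -3.20286374  0.30498971] [-15.37838455  47.06497932  20.57121445 105.0845411  -28.30759973
  32.33562318 -60.81877506] -0.15827042050659657 [0.58065702 0.00495373 0.03652478]
```

Call:
play_rows --increments '[{"rotation": [0,0,1.5],"linear": [0,0,0],"fingers": 255},{"rotation": [0,0,3],"linear": [0,0,0],"fingers": 255},{"rotation": [0,0,4.5],"linear": [0,0,0],"fingers": 255},{"rotation": [0,0,6],"linear": [0,0,0],"fingers": 255},{"rotation": [0,0,7.5],"linear": [0,0,0],"fingers": 255},{"rotation": [0,0,9],"linear": [0,0,0],"fingers": 255},{"rotation": [0,0,10.5],"linear": [0,0,0],"fingers": 255},{"rotation": [0,0,12],"linear": [0,0,0],"fingers": 255},{"rotation": [0,0,13.5],"linear": [0,0,0],"fingers": 255},{"rotation": [0,0,15],"linear": [0,0,0],"fingers": 255}]'

```text
time_s: 12.8
tool_pos: [0.5807, 0.0044, 0.0365]
orientation: [179.8, -0.6, -9.1]
wrist_force: [5.3, -4.0, -1.5]
width: 0.124
grasp_force: 77.3
```

```bash
python3 st.py
```

```text
[179.831723    -0.62603867  -9.10751383] [-0.81850986 -0.83429982  0.22947872] [ 5.29285322 -3.96954959 -1.49180357] [-17.68343411  47.81288062  24.53167301 105.16572363 -33.17740261
  33.6343354  -71.37829165] -0.16553301829844713 [0.58065417 0.00436221 0.03647516]
```

Call:
play_rows --increments '[{"rotation": [0,0,1.5],"linear": [0,0,0],"fingers": 255},{"rotation": [0,0,3],"linear": [0,0,0],"fingers": 255},{"rotation": [0,0,4.5],"linear": [0,0,0],"fingers": 255},{"rotation": [0,0,6],"linear": [0,0,0],"fingers": 255},{"rotation": [0,0,7.5],"linear": [0,0,0],"fingers": 255},{"rotation": [0,0,9],"linear": [0,0,0],"fingers": 255},{"rotation": [0,0,10.5],"linear": [0,0,0],"fingers": 255},{"rotation": [0,0,12],"linear": [0,0,0],"fingers": 255},{"rotation": [0,0,13.5],"linear": [0,0,0],"fingers": 255},{"rotation": [0,0,15],"linear": [0,0,0],"fingers": 255}]'

```text
time_s: 14.05
tool_pos: [0.5805, 0.0037, 0.0364]
orientation: [179.9, -0.7, -24.1]
wrist_force: [5.6, -4.5, -1.6]
width: 0.123
grasp_force: 76.9
```

```bash
python3 st.py
```

```text
[179.93322759  -0.65660547 -24.12643142] [-0.90931145 -0.84019179  0.29311418] [ 5.63679925 -4.50585281 -1.57437532] [-19.93953566  48.70324987  28.4991911  105.25648477 -37.79065391
  35.18048345 -82.20414828] -0.17163099255412817 [0.58046886 0.00373325 0.03638675]
```

Call:
play_rows --increments '[{"rotation": [0,0,1.5],"linear": [0,0,0],"fingers": 255},{"rotation": [0,0,3],"linear": [0,0,0],"fingers": 255},{"rotation": [0,0,4.5],"linear": [0,0,0],"fingers": 255},{"rotation": [0,0,6],"linear": [0,0,0],"fingers": 255},{"rotation": [0,0,7.5],"linear": [0,0,0],"fingers": 255},{"rotation": [0,0,9],"linear": [0,0,0],"fingers": 255},{"rotation": [0,0,10.5],"linear": [0,0,0],"fingers": 255},{"rotation": [0,0,12],"linear": [0,0,0],"fingers": 255},{"rotation": [0,0,13.5],"linear": [0,0,0],"fingers": 255},{"rotation": [0,0,15],"linear": [0,0,0],"fingers": 255}]'

```text
time_s: 15.3
tool_pos: [0.5801, 0.0032, 0.0363]
orientation: [-180.0, -0.7, -39.1]
wrist_force: [5.1, -6.1, -1.9]
width: 0.124
grasp_force: 76.8
```

```bash
python3 st.py
```

```text
[-179.95623159   -0.65572167  -39.14292321] [-1.10925985 -0.76825525  0.33023106] [ 5.14709613 -6.13011152 -1.85401491] [-22.12595343  49.72514688  32.43511636 105.35435665 -42.10910862
  36.95871554 -93.33542694] -0.1768309436738491 [0.58013713 0.00323686 0.03632808]
```

Call:
play_rows --increments '[{"rotation": [0,0,1.5],"linear": [0,0,0],"fingers": 255},{"rotation": [0,0,3],"linear": [0,0,0],"fingers": 255},{"rotation": [0,0,4.5],"linear": [0,0,0],"fingers": 255},{"rotation": [0,0,6],"linear": [0,0,0],"fingers": 255},{"rotation": [0,0,7.5],"linear": [0,0,0],"fingers": 255},{"rotation": [0,0,9],"linear": [0,0,0],"fingers": 255},{"rotation": [0,0,10.5],"linear": [0,0,0],"fingers": 255},{"rotation": [0,0,12],"linear": [0,0,0],"fingers": 255},{"rotation": [0,0,13.5],"linear": [0,0,0],"fingers": 255},{"rotation": [0,0,15],"linear": [0,0,0],"fingers": 255}]'

```text
time_s: 16.55
tool_pos: [0.5797, 0.0028, 0.0362]
orientation: [-179.9, -0.6, -54.2]
wrist_force: [4.7, -7.0, -2.2]
width: 0.128
grasp_force: 76.7
```

```bash
python3 st.py
```

```text
[-179.85420161   -0.62929103  -54.15744736] [-1.20064831 -0.7009679   0.24689852] [ 4.69663195 -6.9741849  -2.1505416 ] [ -24.21689728   50.87973362   36.31247938  105.45433633  -46.10608307
   38.9390207  -104.79481962] -0.181425497867167 [0.57970319 0.00280784 0.03624438]
```

Call:
play_rows --increments '[{"rotation": [0,0,1.5],"linear": [0,0,0],"fingers": 255},{"rotation": [0,0,3],"linear": [0,0,0],"fingers": 255},{"rotation": [0,0,4.5],"linear": [0,0,0],"fingers": 255},{"rotation": [0,0,6],"linear": [0,0,0],"fingers": 255},{"rotation": [0,0,7.5],"linear": [0,0,0],"fingers": 255},{"rotation": [0,0,9],"linear": [0,0,0],"fingers": 255},{"rotation": [0,0,10.5],"linear": [0,0,0],"fingers": 255},{"rotation": [0,0,12],"linear": [0,0,0],"fingers": 255},{"rotation": [0,0,13.5],"linear": [0,0,0],"fingers": 255},{"rotation": [0,0,15],"linear": [0,0,0],"fingers": 255}]'

```text
time_s: 17.8
tool_pos: [0.5792, 0.0026, 0.0362]
orientation: [-179.8, -0.6, -68.9]
wrist_force: [3.3, -6.2, -2.1]
width: 0.124
grasp_force: 77.5
```

```bash
python3 st.py
```

```text
[-179.79180784   -0.60901938  -68.94948264] [-1.35473075 -0.57837347  1.06989757] [ 3.27909746 -6.19438716 -2.1339704 ] [ -26.19715199   52.14590196   40.06699606  105.5322185   -49.67579268
   41.0727506  -116.48095787] -0.9899206459522247 [0.57924643 0.0025779  0.03617945]
```

The plug jammed: the torque rose from 0.25 to 1.07 N·m at about 159°. I'll add a small confirming nudge, release, rise and start turning back.

Call:
play_rows --increments '[{"rotation": [0,0,1],"linear": [0,0,0],"fingers": 255},{"rotation": [0,0,1],"linear": [0,0,0],"fingers": 255},{"rotation": [0,0,1],"linear": [0,0,0],"fingers": 0},{"rotation": [0,0,1],"linear": [0,0,0],"fingers": 0},{"rotation": [0,0,1],"linear": [0,0,0],"fingers": 0},{"rotation": [0,0,1],"linear": [0,0,-10],"fingers": 0},{"rotation": [0,0,1],"linear": [0,0,-30],"fingers": 0},{"rotation": [0,0,1],"linear": [0,0,-60],"fingers": 0},{"rotation": [0,0,1],"linear": [0,0,-90],"fingers": 0},{"rotation": [0,0,1],"linear": [0,0,-120],"fingers": 0}]'

```text
time_s: 19.05
tool_pos: [0.5764, 0.0067, 0.1572]
orientation: [-179.9, -0.0, -70.1]
wrist_force: [1.5, 0.4, 0.6]
width: 1.0
grasp_force: 0.0
```

Call:
play_rows --increments '[{"rotation": [0,0,-8],"linear": [0,0,-20],"fingers": 0},{"rotation": [0,0,-18],"linear": [0,0,-40],"fingers": 0},{"rotation": [0,0,-28],"linear": [0,0,-60],"fingers": 0},{"rotation": [0,0,-38],"linear": [0,0,-80],"fingers": 0},{"rotation": [0,0,-48],"linear": [0,0,-100],"fingers": 0},{"rotation": [0,0,-58],"linear": [0,0,-110],"fingers": 0},{"rotation": [0,0,-68],"linear": [0,0,-115],"fingers": 0},{"rotation": [0,0,-78],"linear": [0,0,-120],"fingers": 0},{"rotation": [0,0,-88],"linear": [0,0,-120],"fingers": 0},{"rotation": [0,0,-98],"linear": [0,0,-120],"fingers": 0}]'

```text
time_s: 20.3
tool_pos: [0.576, 0.0061, 0.2762]
orientation: [179.9, -0.0, 28.1]
wrist_force: [0.6, -0.7, -0.1]
width: 1.0
grasp_force: 0.0
```

```bash
python3 - <<'E'
from h import *
s=read_state(); print(s['tool_pos'],s['orientation'],s['qpos']); print(togo([.519,.40,.28]))
E
```

```text
[0.57598982 0.0061293  0.27621549] [ 1.79917530e+02 -4.79030685e-02  2.81476649e+01] [-20.08597221  29.15466341  27.37561892  93.03866838 -14.74068908
  61.33629843 -50.43202397]
[ 135.55997455 -374.16849355   -4.20974569]
```

Call:
play_rows --increments '[{"rotation": [0,0,-10],"linear": [7,-19,0],"fingers": 0},{"rotation": [0,0,-20],"linear": [20,-56,0],"fingers": 0},{"rotation": [0,0,-30],"linear": [34,-94,0],"fingers": 0},{"rotation": [0,0,-40],"linear": [50,-140,0],"fingers": 0},{"rotation": [0,0,-50],"linear": [67,-185,0],"fingers": 0},{"rotation": [0,0,-60],"linear": [85,-235,0],"fingers": 0},{"rotation": [0,0,-70],"linear": [102,-282,0],"fingers": 0},{"rotation": [0,0,-80],"linear": [118,-325,0],"fingers": 0},{"rotation": [0,0,-90],"linear": [130,-358,0],"fingers": 0},{"rotation": [0,0,-100],"linear": [135,-374,0],"fingers": 0}]'

```text
time_s: 21.55
tool_pos: [0.5196, 0.4026, 0.2758]
orientation: [179.9, 0.0, 128.3]
wrist_force: [0.1, -0.1, 1.0]
width: 0.999
grasp_force: 0.0
```

Call:
play_rows --increments '[{"rotation": [0,0,-10],"linear": [0,0,0],"fingers": 0},{"rotation": [0,0,-20],"linear": [0,0,0],"fingers": 0},{"rotation": [0,0,-30],"linear": [0,0,0],"fingers": 0},{"rotation": [0,0,-40],"linear": [0,0,0],"fingers": 0},{"rotation": [0,0,-50],"linear": [0,0,0],"fingers": 0},{"rotation": [0,0,-60],"linear": [0,0,0],"fingers": 0},{"rotation": [0,0,-70],"linear": [0,0,0],"fingers": 0},{"rotation": [0,0,-80],"linear": [0,0,0],"fingers": 0},{"rotation": [0,0,-90],"linear": [0,0,0],"fingers": 0},{"rotation": [0,0,-100],"linear": [0,0,0],"fingers": 0}]'

```text
time_s: 22.8
tool_pos: [0.5213, 0.3994, 0.2757]
orientation: [-179.8, 0.0, -131.9]
wrist_force: [-0.2, -0.2, 0.2]
width: 1.0
grasp_force: 0.0
```

Call:
play_rows --increments '[{"rotation": [0,0,-10],"linear": [0,0,0],"fingers": 0},{"rotation": [0,0,-20],"linear": [0,0,0],"fingers": 0},{"rotation": [0,0,-30],"linear": [0,0,0],"fingers": 0},{"rotation": [0,0,-39],"linear": [0,0,0],"fingers": 0},{"rotation": [0,0,-39],"linear": [0,0,0],"fingers": 0},{"rotation": [0,0,-39],"linear": [0,0,0],"fingers": 0},{"rotation": [0,0,-39],"linear": [0,0,0],"fingers": 0},{"rotation": [0,0,-39],"linear": [0,0,0],"fingers": 0},{"rotation": [0,0,-39],"linear": [0,0,0],"fingers": 0},{"rotation": [0,0,-39],"linear": [0,0,0],"fingers": 0}]'

```text
time_s: 24.05
tool_pos: [0.5206, 0.4007, 0.2746]
orientation: [180.0, -0.0, -93.1]
wrist_force: [-0.1, 1.1, -0.3]
width: 1.0
grasp_force: 0.0
```

```bash
python3 - <<'E'
from h import *
s=read_state(); print(s['tool_pos'],s['orientation'],s['qpos']); snap('wrist','w3')
E
```

```text
[0.520596   0.4006685  0.27456027] [ 1.79992692e+02 -2.99972071e-03 -9.31053364e+01] [-20.02372029  38.93435871 -36.83719237  77.7640335   23.48799314
  70.93913634 118.56129439]
```

View pics/w3.png

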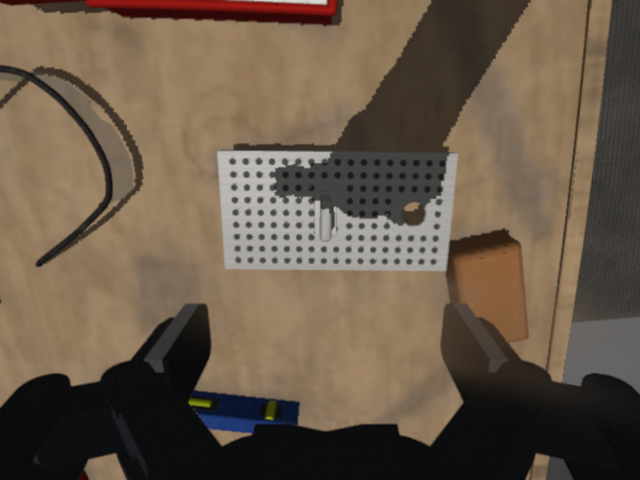

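```bash
python3 - <<'E'
from h import *
np.set_printoptions(precision=4,suppress=True)
c=onz('w3',[(217,150),(458,152),(447,270),(226,270)],.044); print(c,c.mean(0))
v=(c[1]-c[0]+c[2]-c[3])[:2]; yd=v/np.linalg.norm(v); print('strainer y ang',np.degrees(np.arctan2(yd[1],yd[0])),[np.linalg.norm(c[i]-c[i-1]) for i in range(4)])
h=onz('w3',[(413,212)],.044)[0]; lug=c.mean(0)[:2]; print('hole',h,'lug from hole',h[:2]-.08*yd)
print('lug proj',proj('w3',[(*lug,.044),(*lug,.074)]))
im=np.load('pics/w3.npz')['im']; g=im[180:250,300:350].astype(int); m=(g.min(2)>150)&(np.ptp(g,axis=2)<25)
print(im[190:245:5,310:345:3].min(2))
E
```

```text
[[0.6122 0.3505 0.044 ]
 [0.4022 0.3633 0.044 ]
 [0.4081 0.4737 0.044 ]
 [0.6182 0.4625 0.044 ]] [0.5102 0.4125 0.044 ]
strainer y ang 176.74632459973606 [np.float64(0.11214584591795726), np.float64(0.2103401321117359), np.float64(0.11060322273081136), np.float64(0.21040219462015441)]
hole [0.4413 0.4152 0.044 ] lug from hole [0.5212 0.4106]
lug proj [[337.1635 212.9803]
 [338.1731 221.4554]]
[[ 36  48  63  63  61  62  63  64  64  63  63  63]
 [ 68  64  65  64  56  53  56  65  67  61  64  65]
 [ 70  45 115 107  56  57  59  57  66  65  65  65]
 [165 162 179 164  61  64  66  58  71  63  63  64]
 [107 122 178 165 140 164 155  57 164 165 147  63]
 [ 91 108 178 164 148 164 159  78 102 159 169 170]
 [166 160 176 143 149 165 156  79 100 156 166 164]
 [ 67  69 175 143 150 164 154  80 103 152 162 163]
 [169 164 172 143 151 163 151 121 179 120 167 166]
 [ 73 109 164 138 152 160 148 123 148 163 163 165]
 [120 142 163 161 137 140 132 158 161 161 161 160]]
```

The strainer's corners are at (217,150), (458,152), (447,270) and (226,270), its hole at (413,212) and its lug near (326,215). That gives the lug as (0.5212, 0.4112). I'll descend and grip it.

Call:
play_rows --increments '[{"rotation": [0,0,0],"linear": [-10,0,20],"fingers": 110},{"rotation": [0,0,0],"linear": [-10.5,0,55],"fingers": 110},{"rotation": [0,0,0],"linear": [-10.5,0,95],"fingers": 110},{"rotation": [0,0,0],"linear": [-10.5,0,130],"fingers": 110},{"rotation": [0,0,0],"linear": [-10.5,0,165],"fingers": 110},{"rotation": [0,0,0],"linear": [-10.5,0,190],"fingers": 110},{"rotation": [0,0,0],"linear": [-10.5,0,204],"fingers": 110},{"rotation": [0,0,0],"linear": [-10.5,0,204],"fingers": 110},{"rotation": [0,0,0],"linear": [-10.5,0,204],"fingers": 255},{"rotation": [0,0,0],"linear": [-10.5,0,204],"fingers": 255}]' --grip_force 60

```text
time_s: 25.35
tool_pos: [0.5217, 0.4118, 0.072]
orientation: [-179.9, 0.1, -93.1]
wrist_force: [0.2, 0.2, -0.2]
width: 0.147
grasp_force: 0.0
```

Call:
play_rows --increments '[{"rotation": [0,0,0],"linear": [0,0,0],"fingers": 255},{"rotation": [0,0,0],"linear": [0,0,0],"fingers": 255},{"rotation": [0,0,0],"linear": [0,0,0],"fingers": 255},{"rotation": [0,0,0],"linear": [0,0,0],"fingers": 255},{"rotation": [0,0,0],"linear": [0,0,0],"fingers": 255},{"rotation": [0,0,0],"linear": [0,0,0],"fingers": 255},{"rotation": [0,0,0],"linear": [0,0,0],"fingers": 255},{"rotation": [0,0,0],"linear": [0,0,0],"fingers": 255},{"rotation": [0,0,0],"linear": [0,0,0],"fingers": 255},{"rotation": [0,0,0],"linear": [0,0,0],"fingers": 255}]'

```text
time_s: 26.6
tool_pos: [0.5218, 0.4118, 0.072]
orientation: [-179.9, 0.1, -93.1]
wrist_force: [-0.7, -0.8, 5.5]
width: 0.105
grasp_force: 61.1
```

```bash
python3 - <<'E'
from h import *
np.set_printoptions(precision=4,suppress=True)
s=read_state(); print(s['tool_pos'],s['orientation'],s['qpos'],s['wrist_force']); snap('wrist','w4')
cv2.imwrite('pics/c5.png',cv2.imread('pics/w4.png')[60:480])
E
```

```text
[0.5218 0.4118 0.072 ] [-179.9056    0.1019  -93.1097] [-23.3291  51.2012 -31.0167  88.0768  31.8298  49.5919 111.0594] [-0.6516 -0.8422  5.4786]
```

View pics/c5.png

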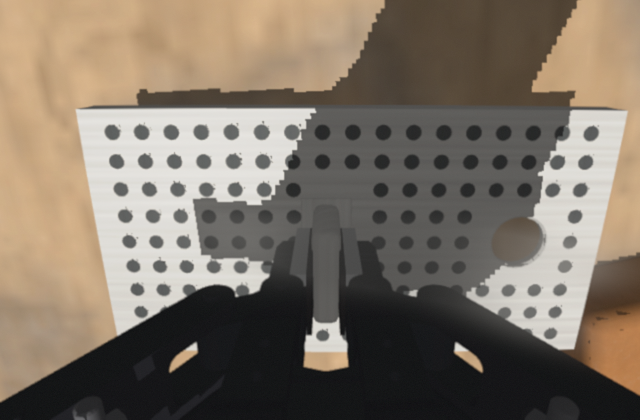

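```bash
python3 - <<'E'
from h import *
np.set_printoptions(precision=4,suppress=True)
s=read_state(); o=np.array(s['tool_pos']); Rm=R.from_euler('xyz',s['orientation'],degrees=True)
h=onz('w4',[(519,302)],.044)[0]; e=onz('w4',[(77,170),(628,171)],.044); v=e[1]-e[0]; print(h,e,np.linalg.norm(v),np.degrees(np.arctan2(v[1],v[0])))
th=Rm.inv().apply(h-o); tv=Rm.inv().apply(v); print('hole in tool',th,'y-ang in tool',np.degrees(np.arctan2(tv[1],tv[0])))
E
```

```text
[0.4407 0.4163 0.044 ] [[0.6128 0.3522 0.044 ]
 [0.4028 0.3634 0.044 ]] 0.21028772766538342 176.9470074348198
hole in tool [-0.0001  0.0812  0.0279] y-ang in tool 89.9478650163503
```

Call:
play_rows --increments '[{"rotation": [0,0,0],"linear": [0,0,-10],"fingers": 255},{"rotation": [0,0,0],"linear": [0,0,-35],"fingers": 255},{"rotation": [0,0,8],"linear": [5,0,-65],"fingers": 255},{"rotation": [0,0,17],"linear": [10,0,-95],"fingers": 255},{"rotation": [0,0,27],"linear": [20,0,-120],"fingers": 255},{"rotation": [0,0,37],"linear": [30,0,-138],"fingers": 255},{"rotation": [0,0,47],"linear": [40,0,-148],"fingers": 255},{"rotation": [0,0,57],"linear": [50,0,-148],"fingers": 255},{"rotation": [0,0,67],"linear": [60,0,-148],"fingers": 255},{"rotation": [0,0,77],"linear": [70,0,-148],"fingers": 255}]'

```text
time_s: 27.9
tool_pos: [0.5165, 0.3402, 0.2177]
orientation: [-179.9, -0.2, -170.4]
wrist_force: [0.3, 0.1, -3.2]
width: 0.101
grasp_force: 59.9
```

Call:
play_rows --increments '[{"rotation": [0,0,8],"linear": [0,0,0],"fingers": 255},{"rotation": [0,0,15.9],"linear": [0,0,0],"fingers": 255},{"rotation": [0,0,15.9],"linear": [0,0,0],"fingers": 255},{"rotation": [0,0,15.9],"linear": [0,0,0],"fingers": 255},{"rotation": [0,0,15.9],"linear": [0,0,0],"fingers": 255},{"rotation": [0,0,15.9],"linear": [0,0,0],"fingers": 255},{"rotation": [0,0,15.9],"linear": [0,0,0],"fingers": 255},{"rotation": [0,0,15.9],"linear": [0,0,0],"fingers": 255},{"rotation": [0,0,15.9],"linear": [0,0,0],"fingers": 255},{"rotation": [0,0,15.9],"linear": [0,0,0],"fingers": 255}]'

```text
time_s: 29.15
tool_pos: [0.5174, 0.3412, 0.2186]
orientation: [-180.0, -0.0, 174.0]
wrist_force: [-0.7, -0.1, -3.2]
width: 0.108
grasp_force: 59.9
```

```bash
python3 - <<'E'
from h import *
s=read_state(); print(s['tool_pos'],s['orientation'],s['qpos'],s['wrist_force'],s['width']); print(togo([.5849,.0737,.22]))
E
```

```text
[0.51737698 0.34122396 0.21863018] [-1.79999318e+02 -4.86415741e-03  1.74004505e+02] [-28.789723    34.72092726 -11.08044016  89.29003368   7.52015814
  56.72352775  41.92732538] [-0.72411931 -0.09526864 -3.21622916] 0.10804509952768719
[ -95.09650444 -259.00785181   -1.37481034]
```

Call:
play_rows --increments '[{"rotation": [0,0,0],"linear": [-6,-16,0],"fingers": 255},{"rotation": [0,0,0],"linear": [-18,-48,0],"fingers": 255},{"rotation": [0,0,0],"linear": [-32,-88,0],"fingers": 255},{"rotation": [0,0,0],"linear": [-48,-130,0],"fingers": 255},{"rotation": [0,0,0],"linear": [-64,-172,0],"fingers": 255},{"rotation": [0,0,0],"linear": [-78,-212,0],"fingers": 255},{"rotation": [0,0,0],"linear": [-88,-240,0],"fingers": 255},{"rotation": [0,0,0],"linear": [-93.5,-255,0],"fingers": 255},{"rotation": [0,0,0],"linear": [-95,-259,0],"fingers": 255},{"rotation": [0,0,0],"linear": [-95,-259,0],"fingers": 255}]'

```text
time_s: 30.4
tool_pos: [0.5845, 0.075, 0.2186]
orientation: [179.9, -0.0, 174.1]
wrist_force: [0.1, 0.9, -2.7]
width: 0.1
grasp_force: 59.9
```

```bash
python3 - <<'E'
from h import *
np.set_printoptions(precision=4,suppress=True)
s=read_state(); print(s['tool_pos'],s['orientation'],s['wrist_force'],s['width']); print(togo([.5849,.0737,.12]))
snap('wrist','w5')
cv2.imwrite('pics/c6.png',cv2.imread('pics/w5.png')[60:480])
E
```

```text
[0.5845 0.075  0.2186] [179.9331  -0.0218 174.0873] [ 0.1175  0.9359 -2.7239] 0.10037354924519662
[-0.5175 -1.346  98.6445]
```

View pics/c6.png

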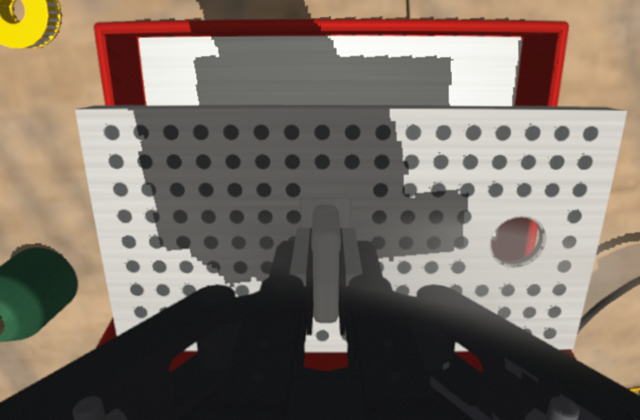

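Call:
play_rows --increments '[{"rotation": [0,0,0],"linear": [-0.5,-1.3,15],"fingers": 255},{"rotation": [0,0,0],"linear": [-0.5,-1.3,35],"fingers": 255},{"rotation": [0,0,0],"linear": [-0.5,-1.3,55],"fingers": 255},{"rotation": [0,0,0],"linear": [-0.5,-1.3,65],"fingers": 255},{"rotation": [0,0,0],"linear": [-0.5,-1.3,72],"fingers": 255},{"rotation": [0,0,0],"linear": [-0.5,-1.3,78],"fingers": 255},{"rotation": [0,0,0],"linear": [-0.5,-1.3,84],"fingers": 255},{"rotation": [0,0,0],"linear": [-0.5,-1.3,89],"fingers": 255},{"rotation": [0,0,0],"linear": [-0.5,-1.3,94],"fingers": 255},{"rotation": [0,0,0],"linear": [-0.5,-1.3,94],"fingers": 255}]'

```text
time_s: 31.7
tool_pos: [0.5849, 0.0723, 0.1242]
orientation: [-180.0, -0.1, 174.0]
wrist_force: [-0.5, -0.0, -3.1]
width: 0.101
grasp_force: 59.9
```

```bash
python3 - <<'E'
from h import *
s=read_state(); print(s['tool_pos'],s['orientation'],s['wrist_force'],s['width']); print(togo([.5849,.0737,.076]))
im=snap('wrist','w6'); a=im[270:335,480:560]
m=(a.astype(int).min(2)); np.set_printoptions(linewidth=220); print(m[::4,::4])
E
```

```text
[0.5848873  0.072273   0.12420224] [-1.79985234e+02 -5.24961363e-02  1.73997728e+02] [-0.54033819 -0.02006861 -3.13970908] 0.10148698469970165
[ 0.09242423  1.43292699 48.20197886]
[[191 191 191 191 191 191 191 191 191 191 191 190 190 192 191 191 191 190 190 191]
 [190 189 190 189 190 189 188 189 189 189 187 188 188 189 188 188 188 189 188 189]
 [194 194 195 195 194 194 194 183 132 100  91 110 200 170 189 193 192 194 192 193]
 [189 189 189 190 190 189 123  92  91  93  90 103  98 216 140 175 190 191 190 190]
 [188 187 188 188 188 108  97  99  95  98  95  95  98 103 198 148 189 191 191 193]
 [188 189 189 190 125 106 106 105 102 110 101 121 141 132 142 114 165 192 192 191]
 [189 188 188 169 115 109 109 109 134 112 136 131 133 134 134 135 158 191 192 192]
 [185 186 187 163 116 139 113 114 126 132 135 135 136 136 136 136 138 179 186 187]
 [187 187 188 213 169 132 124 123 139 136 135 134 138 137 138 139 141 175 191 191]
 [187 187 187 211 213 140 121 117 132 135 134 136 134 137 131 128 128 165 188 187]
 [187 187 187 193 210 210 128 128 135 136 137 137 136 136 147 169 157 160 186 186]
 [185 186 186 165 214 214 214 122 136 139 137 138 136 168 187 189 187 174 185 186]
 [184 185 186 184 141 196 215 213 150 138 138 138 136 186 190 188 187 184 186 185]
 [187 187 188 189 183 157 123 112 112 142 142 140 141 183 188 187 188 187 188 187]
 [184 185 185 185 186 187 177 157 158 159 165 175 166 167 175 183 186 186 186 178]
 [185 186 186 187 187 187 187 188 188 187 187 189 188 188 187 188 188 187 187 185]
 [186 185 185 186 186 186 187 187 186 187 187 186 187 186 186 186 185 186 186 185]]
```

Call:
play_rows --increments '[{"rotation": [0,0,0],"linear": [0,1.2,5],"fingers": 255},{"rotation": [0,0,0],"linear": [0,1.2,13],"fingers": 255},{"rotation": [0,0,0],"linear": [0,1.2,21],"fingers": 255},{"rotation": [0,0,0],"linear": [0,1.2,29],"fingers": 255},{"rotation": [0,0,0],"linear": [0,1.2,36],"fingers": 255},{"rotation": [0,0,0],"linear": [0,1.2,41],"fingers": 255},{"rotation": [0,0,0],"linear": [0,1.2,45],"fingers": 255},{"rotation": [0,0,0],"linear": [0,1.2,48],"fingers": 255},{"rotation": [0,0,0],"linear": [0,1.2,48.5],"fingers": 255},{"rotation": [0,0,0],"linear": [0,1.2,48.5],"fingers": 255}]'

```text
time_s: 33.0
tool_pos: [0.5854, 0.0736, 0.0763]
orientation: [180.0, 0.0, 174.0]
wrist_force: [0.0, 0.1, -2.3]
width: 0.099
grasp_force: 60.0
```

```bash
python3 st.py
```

```text
[1.79993138e+02 1.87169292e-02 1.74000020e+02] [-0.01038745  0.06374121  0.00674782] [ 1.39918109e-03  8.15855088e-02 -2.34686579e+00] [ -3.77871206  42.69753462  -8.91972165 101.46866464  10.15662658
  36.59319557  65.45851737] -0.00032511727113160305 [0.58543881 0.0735988  0.07627859]
```

Call:
play_rows --increments '[{"rotation": [0,0,0],"linear": [0,0,1],"fingers": 255},{"rotation": [0,0,0],"linear": [0,0,1.5],"fingers": 255},{"rotation": [0,0,0],"linear": [0,0,1.5],"fingers": 80},{"rotation": [0,0,0],"linear": [0,0,1.5],"fingers": 80},{"rotation": [0,0,0],"linear": [0,0,1.5],"fingers": 80},{"rotation": [0,0,0],"linear": [0,0,-10],"fingers": 80},{"rotation": [0,0,0],"linear": [0,0,-40],"fingers": 80},{"rotation": [0,0,0],"linear": [0,0,-90],"fingers": 80},{"rotation": [0,0,0],"linear": [0,0,-140],"fingers": 80},{"rotation": [0,0,0],"linear": [0,0,-190],"fingers": 0}]'

```text
time_s: 34.25
tool_pos: [0.5851, 0.0735, 0.2686]
orientation: [180.0, 0.1, 174.0]
wrist_force: [-0.6, -0.1, -0.9]
width: 0.874
grasp_force: 0.0
```

Call:
play_rows --increments '[{"rotation": [0,0,0],"linear": [0,-20,-10],"fingers": 0},{"rotation": [0,0,0],"linear": [0,-60,-20],"fingers": 0},{"rotation": [0,0,0],"linear": [-2,-110,-30],"fingers": 0},{"rotation": [0,0,0],"linear": [-4,-160,-30],"fingers": 0},{"rotation": [0,0,0],"linear": [-5,-210,-30],"fingers": 0},{"rotation": [0,0,0],"linear": [-6,-255,-30],"fingers": 0},{"rotation": [0,0,0],"linear": [-7,-290,-30],"fingers": 0},{"rotation": [0,0,0],"linear": [-8,-310,-30],"fingers": 0},{"rotation": [0,0,0],"linear": [-8,-315,-30],"fingers": 0},{"rotation": [0,0,0],"linear": [-8,-315,-30],"fingers": 0}]'

```text
time_s: 35.5
tool_pos: [0.5606, -0.2391, 0.296]
orientation: [179.9, -0.0, 174.1]
wrist_force: [0.2, -0.2, 0.5]
width: 1.001
grasp_force: 0.0
```

```bash
python3 - <<'E'
from h import *
s=read_state(); print(s['time_s'],s['tool_pos'],s['orientation'],s['qpos'])
a=snap('wrist','w7')[:,:,::-1]; b=snap('scene','scene7')[:,:,::-1]
cv2.imwrite('pics/c7.png',np.hstack([cv2.resize(a,(500,375)),cv2.resize(b[150:400,200:480],(300,375))]))
E
```

```text
35.5 [ 0.56060205 -0.23905497  0.29596072] [ 1.79917124e+02 -1.80316887e-02  1.74103769e+02] [ 26.8284113   29.75075772  -9.47798641  84.88197503   5.05444664
  65.82478287 100.60766826]
```

View pics/c7.png

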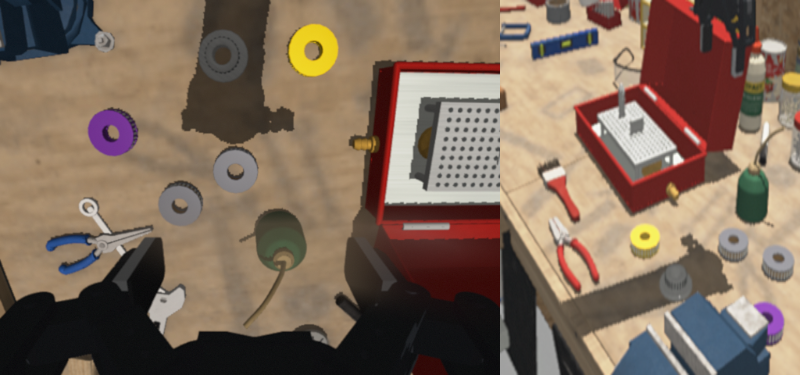

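```bash
python3 - <<'E'
from h import *
np.set_printoptions(precision=4,suppress=True)
im=np.load('pics/w7.npz')['im']; hsv=cv2.cvtColor(im,cv2.COLOR_RGB2HSV)
for c in [(302,218),(230,260),(284,70)]:
    x,y=c; sub=hsv[y-36:y+36,x-36:x+36]; m=((sub[:,:,1]<60)).astype(np.uint8)
    n,l,st,ce=cv2.connectedComponentsWithStats(m); 
    k=1+np.argmax(st[1:,4]); mm=(l==k).astype(np.uint8)
    cs,_=cv2.findContours(mm,cv2.RETR_CCOMP,cv2.CHAIN_APPROX_NONE)
    print(c,[ (cv2.contourArea(q),np.add(cv2.fitEllipse(q)[0],[x-36,y-36]),cv2.fitEllipse(q)[1]) for q in cs if cv2.contourArea(q)>80])
print(onz('w7',[(302,217),(230,259)],.018),onz('w7',[(284,70)],.024))
E
```

```text
(302, 218) [(2584.5, array([301.0476, 217.7755]), (56.9034309387207, 57.89366149902344)), (261.0, array([301.4044, 217.3988]), (16.663867950439453, 20.2536563873291))]
(230, 260) [(2452.5, array([230.9233, 260.9529]), (55.557743072509766, 56.298892974853516)), (191.5, array([231.1188, 260.7407]), (13.030367851257324, 18.896808624267578))]
(284, 70) [(3384.5, array([285.4346,  71.0344]), (63.410011291503906, 67.97689056396484)), (378.5, array([284.754 ,  71.1686]), (20.902414321899414, 23.14980697631836))]
[[ 0.5848 -0.2656  0.018 ]
 [ 0.6228 -0.3477  0.018 ]] [[ 0.4426 -0.2652  0.024 ]]
```

```bash
python3 - <<'E'
from h import *
np.set_printoptions(precision=4,suppress=True)
im=np.load('pics/w7.npz')['im']; hsv=cv2.cvtColor(im,cv2.COLOR_RGB2HSV)
im2=np.load('pics/scene0.npz')['im']; h2=cv2.cvtColor(im2,cv2.COLOR_RGB2HSV)
for n,h,(x0,x1,y0,y1) in [('w7',hsv,(300,420,250,370)),('scene0',h2,(405,460,250,310))]:
    m=((h[y0:y1,x0:x1,0]>60)&(h[y0:y1,x0:x1,0]<95)&(h[y0:y1,x0:x1,1]>80)); yy,xx=np.nonzero(m); print(n,xx.min()+x0,xx.max()+x0,yy.min()+y0,yy.max()+y0)
    if n=='scene0': 
        c=((xx.min()+xx.max())/2+x0, yy.max()+y0); print('front of base',onz(n,[c],0), 'edges',onz(n,[(xx.min()+x0,c[1]-8),(xx.max()+x0,c[1]-8)],0))
print(togo([.5848,-.2656,.12]))
E
```

```text
Traceback (most recent call last):
ValueError: zero-size array to reduction operation minimum which has no identity
```

```bash
python3 - <<'E'
from h import *
np.set_printoptions(precision=4,suppress=True)
print(onz('scene0',[(435,297),(421.5,290),(450,290),(435.5,289)],0))
print(togo([.5848,-.2656,.12]))
E
```

```text
[[ 0.6691 -0.2391  0.    ]
 [ 0.6644 -0.2     0.    ]
 [ 0.7179 -0.239   0.    ]
 [ 0.6937 -0.2161  0.    ]]
[-26.5373 -24.9791 176.0963]
```

Call:
play_rows --increments '[{"rotation": [0,0,0],"linear": [-10,-10,40],"fingers": 0},{"rotation": [0,0,0],"linear": [-20,-20,90],"fingers": 0},{"rotation": [0,0,0],"linear": [-26.5,-25,140],"fingers": 0},{"rotation": [0,0,0],"linear": [-26.5,-25,185],"fingers": 0},{"rotation": [0,0,0],"linear": [-26.5,-25,225],"fingers": 0},{"rotation": [0,0,0],"linear": [-26.5,-25,255],"fingers": 0},{"rotation": [0,0,0],"linear": [-26.5,-25,269],"fingers": 0},{"rotation": [0,0,0],"linear": [-26.5,-25,273],"fingers": 0},{"rotation": [0,0,0],"linear": [-26.5,-25,273],"fingers": 0},{"rotation": [0,0,0],"linear": [-26.5,-25,273],"fingers": 0}]' --grip_force 40

```text
time_s: 36.85
tool_pos: [0.585, -0.2685, 0.0245]
orientation: [-180.0, 0.1, 174.0]
wrist_force: [-0.8, -0.5, 0.9]
width: 1.002
grasp_force: 0.0
```

```bash
python3 - <<'E'
from h import *
np.set_printoptions(precision=4,suppress=True)
s=read_state(); print(s['tool_pos'],s['wrist_force'],togo([.5848,-.2656,.023]))
snap('wrist','w8')
E
```

```text
[ 0.585  -0.2685  0.0245] [-0.8482 -0.5239  0.8894] [0.533  2.8458 1.5303]
```

Call:
play_rows --increments '[{"rotation": [0,0,0],"linear": [0,0,0],"fingers": 255},{"rotation": [0,0,0],"linear": [0,0,0],"fingers": 255},{"rotation": [0,0,0],"linear": [0,0,0],"fingers": 255},{"rotation": [0,0,0],"linear": [0,0,0],"fingers": 255},{"rotation": [0,0,0],"linear": [0,0,0],"fingers": 255},{"rotation": [0,0,0],"linear": [0,0,0],"fingers": 255},{"rotation": [0,0,0],"linear": [0,0,0],"fingers": 255},{"rotation": [0,0,0],"linear": [0,0,0],"fingers": 255},{"rotation": [0,0,0],"linear": [0,0,0],"fingers": 255},{"rotation": [0,0,0],"linear": [0,0,0],"fingers": 255}]'

```text
time_s: 38.15
tool_pos: [0.5844, -0.2683, 0.0244]
orientation: [-180.0, 0.1, 174.0]
wrist_force: [-0.7, 0.5, 5.0]
width: 0.699
grasp_force: 42.1
```

```bash
python3 - <<'E'
from h import *
np.set_printoptions(precision=4,suppress=True)
s=read_state(); print(s['tool_pos'],s['wrist_force'],s['width'],s['grasp_force'])
im=snap('wrist','w9')
print(proj('w9',[(.5848,-.2656,.018),(.5738,-.2656,.018)]))
cv2.imwrite('pics/c9.png',im[150:480,:,::-1])
E
```

```text
[ 0.5844 -0.2683  0.0244] [-0.6936  0.5169  4.9917] 0.6991333006607123 42.05111391842365
[[333.2584 329.7415]
 [330.2341 302.3501]]
```

View pics/c9.png

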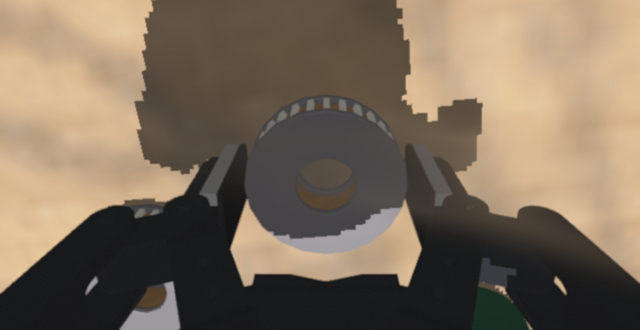

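The element is held at 59 mm; its bore centre appears near (326,334) in the full image.

```bash
python3 - <<'E'
from h import *
np.set_printoptions(precision=4,suppress=True)
im=np.load('pics/w9.npz')['im']; 
s=read_state(); Rm=R.from_euler('xyz',s['orientation'],degrees=True)
# left/right/bottom extremes of disc top
for p in [(326,334),(326.5,403),(246,327),(407,327)]:
    P=onz('w9',[p],.018)[0]; print(p,P,Rm.inv().apply(P-s['tool_pos']))
E
```

```text
(326, 334) [ 0.5863 -0.2684  0.018 ] [-0.0019  0.0001  0.0064]
(326.5, 403) [ 0.6166 -0.2713  0.018 ] [-0.0323  0.0003  0.0065]
(246, 327) [ 0.5805 -0.2969  0.018 ] [ 0.0009 -0.0288  0.0064]
(407, 327) [ 0.5865 -0.239   0.018 ] [0.001  0.0294 0.0064]
```

Call:
play_rows --increments '[{"rotation": [0,0,0],"linear": [0,0,-15],"fingers": 255},{"rotation": [0,0,0],"linear": [0,0,-50],"fingers": 255},{"rotation": [0,0,0],"linear": [0,0,-100],"fingers": 255},{"rotation": [0,0,0],"linear": [2,20,-150],"fingers": 255},{"rotation": [0,0,0],"linear": [5,60,-190],"fingers": 255},{"rotation": [0,0,0],"linear": [9,105,-210],"fingers": 255},{"rotation": [0,0,0],"linear": [13,150,-210],"fingers": 255},{"rotation": [0,0,0],"linear": [18,200,-210],"fingers": 255},{"rotation": [0,0,0],"linear": [22,250,-210],"fingers": 255},{"rotation": [0,0,0],"linear": [26,300,-200],"fingers": 255}]'

```text
time_s: 39.45
tool_pos: [0.59, 0.0345, 0.2246]
orientation: [180.0, 0.2, 174.0]
wrist_force: [0.8, -0.0, -0.6]
width: 0.702
grasp_force: 43.5
```

Call:
play_rows --increments '[{"rotation": [0,0,0],"linear": [4,45,10],"fingers": 255},{"rotation": [0,0,0],"linear": [7,80,20],"fingers": 255},{"rotation": [0,0,0],"linear": [10,105,30],"fingers": 255},{"rotation": [0,0,0],"linear": [11.2,118,38],"fingers": 255},{"rotation": [0,0,0],"linear": [11.2,121.4,42],"fingers": 255},{"rotation": [0,0,0],"linear": [11.2,121.4,42],"fingers": 255},{"rotation": [0,0,0],"linear": [11.2,121.4,42],"fingers": 255},{"rotation": [0,0,0],"linear": [11.2,121.4,42],"fingers": 255},{"rotation": [0,0,0],"linear": [11.2,121.4,42],"fingers": 255},{"rotation": [0,0,0],"linear": [11.2,121.4,42],"fingers": 255}]'

```text
time_s: 40.7
tool_pos: [0.5912, 0.1547, 0.1812]
orientation: [180.0, 0.0, 174.0]
wrist_force: [-0.4, 0.3, -0.8]
width: 0.698
grasp_force: 43.5
```

```bash
python3 - <<'E'
from h import *
np.set_printoptions(precision=4,suppress=True)
s=read_state(); print(s['tool_pos'],s['wrist_force'],s['width'],s['orientation'],togo([.5914,.1547,.08]))
im=snap('wrist','w10'); Rm=R.from_euler('xyz',s['orientation'],degrees=True)
a=im[290:420:6,280:372:4].astype(int).min(2); np.set_printoptions(linewidth=220); print(a)
E
```

```text
[0.5912 0.1547 0.1812] [-0.3505  0.2847 -0.8294] 0.6981867663192447 [179.9963   0.0043 173.99  ] [ -0.2313   0.0303 101.2139]
[[ 77  75  75  73  72  70  70  70  71  70  70  71  71  71  72  74  75  76  78  78  81  83  84]
 [ 75  75  73  72  71  70  69  69  69  69  69  69  70  70  71  72  74  74  75  77  78  79  81]
 [ 74  72  71  70  70  67  68  69  69  68  69  68  69  69  70  70  71  72  73  75  75  77  78]
 [ 72  70  69  69  68  67  67  66  66  71  78 101 100  79  70  68  70  71  71  73  73  74  75]
 [ 70  68  68  65  66  66  67 194 211 209 211 210 210 209 210 211 153  68  70  71  72  72  73]
 [ 66  66  65  65  65  76  93 120  92  93  93  93  94  99  92  94  94  94  68  69  69  70  70]
 [ 64  64  64  65  64  61  44  45  43  45  45  48  45  45  46  45  48  49  66  66  68  68  69]
 [ 60  61  61  61  53  61  60  46  44  43  43  44  46  44  45  47  55  63  62  63  65  66  67]
 [ 58  56  59  57  49  45  54  61  59  56  53  48  51  56  61  63  64  54  52  60  65  65  65]
 [ 56  56  55  57  53  40  41  41  42  50  57  58  60  59  53  48  50  51  53  63  63  63  63]
 [ 55  55  55  55  55  5
[... 416 characters left out ...]
3  54  55  54  53  53  58 131 131]
 [ 53  54  54  52  54  54  53  52  52  53  54  55  54  53  52  53  54  55 123 131 131 131 131]
 [ 92  87  89  89  55  54  53  53  52  52  52  57  57 121 130 130 131 130 130 130 130 129 129]
 [ 55 121 129 129 130 130 131 129 130 130 130 129 130 129 129 130 130 130 129 129 130 130 110]
 [ 12  10   8  26  95 128 129 128 128 129 128 128 129 129 128 128 129 129 126  80  14  11  12]
 [ 10  13  10  14  12  12  14   9  11  21  46  71  59  41  23  14   6  13  14  10   8  13  15]
 [  7  12  12  11  12  10   9  10  12  14  12  13  14  13  10  14  13  12  11  11  12   9  11]
 [ 12  12  13  14  15  14  14  12  12   9  12  12  12  15  11  13  12  11  13  15  14  12  12]]
```

Call:
play_rows --increments '[{"rotation": [0,0,0],"linear": [-0.2,0,15],"fingers": 255},{"rotation": [0,0,0],"linear": [-0.2,0,32],"fingers": 255},{"rotation": [0,0,0],"linear": [-0.2,0,40],"fingers": 255},{"rotation": [0,0,0],"linear": [-0.2,0,46],"fingers": 255},{"rotation": [0,0,0],"linear": [-0.2,0,52],"fingers": 255},{"rotation": [0,0,0],"linear": [-0.2,0,58],"fingers": 255},{"rotation": [0,0,0],"linear": [-0.2,0,64],"fingers": 255},{"rotation": [0,0,0],"linear": [-0.2,0,70],"fingers": 255},{"rotation": [0,0,0],"linear": [-0.2,0,74],"fingers": 255},{"rotation": [0,0,0],"linear": [-0.2,0,74],"fingers": 255}]'

```text
time_s: 42.0
tool_pos: [0.5911, 0.1548, 0.1067]
orientation: [-180.0, -0.0, 174.0]
wrist_force: [0.6, -0.3, -1.1]
width: 0.702
grasp_force: 43.5
```

```bash
python3 st.py
```

```text
[-1.79985277e+02 -4.19545403e-02  1.74005009e+02] [-0.03086013  0.0001438  -0.00089042] [ 0.57873477 -0.30418714 -1.09927246] [-11.87951349  41.54931375  -8.01211347  96.82600817   7.90226829
  42.2199266   60.23905702] -0.0017163314259960316 [0.59109783 0.15475412 0.10672139]
```

Call:
play_rows --increments '[{"rotation": [0,0,0],"linear": [0,0,8],"fingers": 255},{"rotation": [0,0,0],"linear": [0,0,18],"fingers": 255},{"rotation": [0,0,0],"linear": [0,0,26],"fingers": 255},{"rotation": [0,0,0],"linear": [0,0,31],"fingers": 255},{"rotation": [0,0,0],"linear": [0,0,34],"fingers": 255},{"rotation": [0,0,0],"linear": [0,0,34],"fingers": 255},{"rotation": [0,0,0],"linear": [0,0,34],"fingers": 0},{"rotation": [0,0,0],"linear": [0,0,34],"fingers": 0},{"rotation": [0,0,0],"linear": [0,0,34],"fingers": 0},{"rotation": [0,0,0],"linear": [0,0,30],"fingers": 0}]'

```text
time_s: 43.25
tool_pos: [0.5911, 0.1547, 0.0771]
orientation: [-180.0, -0.0, 174.0]
wrist_force: [0.4, -1.1, -1.4]
width: 1.002
grasp_force: 0.0
```

Call:
play_rows --increments '[{"rotation": [0,0,0],"linear": [0,0,-30],"fingers": 0},{"rotation": [0,0,0],"linear": [0,0,-80],"fingers": 0},{"rotation": [0,0,0],"linear": [0,0,-130],"fingers": 0},{"rotation": [0,0,0],"linear": [0,-20,-170],"fingers": 0},{"rotation": [0,0,0],"linear": [-10,-75,-200],"fingers": 0},{"rotation": [0,0,0],"linear": [-20,-135,-200],"fingers": 0},{"rotation": [0,0,0],"linear": [-30,-195,-200],"fingers": 0},{"rotation": [0,0,0],"linear": [-45,-255,-200],"fingers": 0},{"rotation": [0,0,0],"linear": [-55,-315,-200],"fingers": 0},{"rotation": [0,0,0],"linear": [-65,-370,-200],"fingers": 0}]'

```text
time_s: 44.5
tool_pos: [0.617, -0.2224, 0.2775]
orientation: [-180.0, 0.0, 174.0]
wrist_force: [0.5, 1.1, 0.8]
width: 0.999
grasp_force: 0.0
```

```bash
python3 - <<'E'
from h import *
np.set_printoptions(precision=4,suppress=True)
s=read_state(); print(s['tool_pos'],s['orientation'],s['qpos'],togo([.6228,-.3477,.12]))
E
```

```text
[ 0.617  -0.2224  0.2775] [-179.9795    0.0201  173.9546] [22.2298 34.8896 -7.7836 78.3183  4.8425 67.0907 97.9   ] [ -18.9184 -123.923   157.5497]
```

Call:
play_rows --increments '[{"rotation": [0,0,0],"linear": [-5,-30,20],"fingers": 0},{"rotation": [0,0,0],"linear": [-12,-75,40],"fingers": 0},{"rotation": [0,0,0],"linear": [-18,-110,60],"fingers": 0},{"rotation": [0,0,0],"linear": [-20.5,-124,77],"fingers": 0},{"rotation": [0,0,0],"linear": [-20.5,-124,100],"fingers": 0},{"rotation": [0,0,0],"linear": [-20.5,-124,127],"fingers": 0},{"rotation": [0,0,0],"linear": [-20.5,-124,127],"fingers": 0},{"rotation": [0,0,0],"linear": [-20.5,-124,127],"fingers": 0},{"rotation": [0,0,0],"linear": [-20.5,-124,127],"fingers": 0},{"rotation": [0,0,0],"linear": [-20.5,-124,127],"fingers": 0}]'

```text
time_s: 45.75
tool_pos: [0.6253, -0.3456, 0.1514]
orientation: [-180.0, 0.1, 174.0]
wrist_force: [0.1, 0.1, -0.2]
width: 1.0
grasp_force: 0.0
```

```bash
python3 - <<'E'
from h import *
np.set_printoptions(precision=4,suppress=True)
s=read_state(); print(s['tool_pos'],s['orientation'])
im=snap('wrist','w11'); hsv=cv2.cvtColor(im,cv2.COLOR_RGB2HSV)
x,y=np.round(proj('w11',[(.6238,-.3477,.018)])[0]).astype(int); print(x,y)
sub=hsv[y-75:y+75,x-75:x+75]; m=((sub[:,:,1]<60)&(sub[:,:,2]>60)).astype(np.uint8)
n,l,st,ce=cv2.connectedComponentsWithStats(m); k=l[75-28,75]; k=k or 1+np.argmax(st[1:,4])
cs,_=cv2.findContours((l==k).astype(np.uint8),cv2.RETR_CCOMP,cv2.CHAIN_APPROX_NONE)
for q in cs:
    if cv2.contourArea(q)>200:
        e=cv2.fitEllipse(q); c=np.add(e[0],[x-75,y-75]); print(cv2.contourArea(q),c,e[1],onz('w11',[c],.018),q.reshape(-1,2).min(0)+[x-75,y-75],q.reshape(-1,2).max(0)+[x-75,y-75])
E
```

```text
[ 0.6253 -0.3456  0.1514] [-179.9622    0.1106  174.0053]
322 229
2275.5 [324.5898 250.4083] (48.73202133178711, 87.66558074951172) [[ 0.6389 -0.3478  0.018 ]] [278 226] [365 276]
```

```bash
python3 - <<'E'
from h import *
np.set_printoptions(precision=4,suppress=True,linewidth=250)
im=np.load('pics/w11.npz')['im']; hsv=cv2.cvtColor(im,cv2.COLOR_RGB2HSV)
x,y=322,229
sub=hsv[y-75:y+75,x-75:x+75]
for p in range(0,150,6): print(' '.join('%3d/%3d'%tuple(sub[p,q,1:]) for q in range(0,150,10)))
E
```

```text
70/ 62  77/ 60  78/ 59  77/ 60  79/ 61  77/ 60  72/ 60  79/ 58  77/ 60  75/ 58  69/ 59  69/ 59  70/139  69/140  72/142
 76/ 64  77/ 63  75/ 58  78/ 59  78/ 59  82/ 59  75/ 58  79/ 58  81/ 57  76/ 57  70/ 58  72/ 57  74/135  73/137  72/141
 79/ 68  77/ 66  84/ 64  78/ 65  79/ 61  81/ 60  79/ 58  79/ 58  81/ 60  75/ 61  66/ 58  73/ 56  75/136  73/136  75/139
 84/ 70  83/ 68  83/ 68  78/ 65  85/ 63  85/ 63  85/ 60  84/ 61  84/ 64  78/ 65  70/ 62  68/ 60  70/ 58  73/143  69/ 63
 85/ 69  86/ 68  81/ 69  83/ 68  82/ 65  85/ 63  84/ 64  80/ 67  82/ 65  84/ 67  78/ 65  80/ 64  74/ 62  81/ 85  75/ 61
 90/ 68  81/ 69  86/ 68  85/ 69  80/ 67  77/ 66  84/ 67  88/ 67  84/ 67  82/ 65  88/ 64  88/ 67  77/ 66  80/ 64  82/ 62
 85/ 69  76/ 70  85/ 72  85/ 72  84/ 70  81/ 66  10/ 52   4/ 59  20/ 77  27/ 57  86/ 65  82/ 65  86/ 68  83/ 68  80/ 64
 84/ 73  79/ 74  79/ 74  85/ 72  83/ 71   5/ 55   5/ 53  10/ 52  10/ 53  10/ 53  31/ 58  82/ 65  84/ 67  88/ 67  80/ 64
 83/ 71  84/ 73  81/ 72  85/ 72  76/ 67  10/ 53   0/ 52  10/ 52  10/ 52   5/ 52  10/ 53  83/ 68  76/ 67  84/ 67  77/ 66
 81/ 72  90/ 74  84/ 
[... 1198 characters left out ...]
/166  85/168  85/173  13/134   8/135   8/136   7/137   6/137  51/139  75/149  75/156  72/153  74/144
 84/164  85/144  84/163  84/166  85/171  80/166  51/146   8/134   8/133  72/146  75/153  81/161  79/164  75/156  74/144
 50/ 86  53/ 87  80/156  81/160  83/166  82/162  76/164  76/164  78/160  75/157  79/162  77/166  79/165  79/155  78/147
 31/162  38/133  80/157  81/158  81/163  78/156  73/160  74/165  77/163  76/162  76/164  80/163  80/162  79/154  77/145
 39/170  80/157  79/155  75/156  78/163  80/163  75/163  75/160  79/162  76/161  80/163  79/161  79/159  77/153  79/145
 82/155  81/154  79/155  77/159  79/165  79/165  78/164  76/161  78/160  80/157  82/159  79/162  79/159  74/155  77/149
```

```bash
python3 - <<'E'
from h import *
np.set_printoptions(precision=4,suppress=True,linewidth=250)
im=np.load('pics/w11.npz')['im']; hsv=cv2.cvtColor(im,cv2.COLOR_RGB2HSV)
x,y=322,229
m=(hsv[y-75:y+75,x-75:x+75,1]<40).astype(np.uint8); n,l,st,ce=cv2.connectedComponentsWithStats(m); k=l[75+40,75]
q=np.argwhere(l==k)[:,::-1]+[x-75,y-75]; print(st[k])
lo=q[q[:,1]==q[:,1].max()].mean(0); L=q[q[:,0]==q[:,0].min()].mean(0); Rr=q[q[:,0]==q[:,0].max()].mean(0)
P=onz('w11',[lo,L,Rr],.018); print(P, (P[1]+P[2])/2)
s=read_state(); print(togo([*(P[0]-[.03*np.cos(np.radians(-6)),0.03*np.sin(np.radians(-6)),0])[:2],.0244]))
E
```

```text
[  30   33   88   89 5446]
[[ 0.6565 -0.3514  0.018 ]
 [ 0.621  -0.3777  0.018 ]
 [ 0.6308 -0.3204  0.018 ]] [ 0.6259 -0.3491  0.018 ]
[ -1.6883  -2.4211 126.6713]
```

Call:
play_rows --increments '[{"rotation": [0,0,0],"linear": [-1,-3,30],"fingers": 0},{"rotation": [0,0,0],"linear": [-1,-3,65],"fingers": 0},{"rotation": [0,0,0],"linear": [-1,-3,100],"fingers": 0},{"rotation": [0,0,0],"linear": [-1,-3,120],"fingers": 0},{"rotation": [0,0,0],"linear": [-1,-3,127],"fingers": 0},{"rotation": [0,0,0],"linear": [-1,-3,127],"fingers": 0},{"rotation": [0,0,0],"linear": [-1,-3,127],"fingers": 255},{"rotation": [0,0,0],"linear": [-1,-3,127],"fingers": 255},{"rotation": [0,0,0],"linear": [-1,-3,127],"fingers": 255},{"rotation": [0,0,0],"linear": [-1,-3,127],"fingers": 255}]'

```text
time_s: 47.05
tool_pos: [0.6266, -0.3492, 0.0255]
orientation: [-179.9, 0.2, 174.0]
wrist_force: [-0.1, 0.5, 6.3]
width: 0.703
grasp_force: 42.4
```

```bash
cat > held.py <<'E'
from h import *
import sys
np.set_printoptions(precision=4,suppress=True,linewidth=250)
f,zt=sys.argv[1],float(sys.argv[2])   # zt: top height in tool frame below TCP (positive along tool z)
s=read_state(); im=snap('wrist',f); Rm=R.from_euler('xyz',s['orientation'],degrees=True)
h=s['tool_pos'][2]-zt; hsv=cv2.cvtColor(im,cv2.COLOR_RGB2HSV)
print(s['tool_pos'],s['orientation'],'w',s['width'],s['grasp_force'],s['wrist_force'])
# lower edge of disc along columns 300..350: last row before dark gripper / background below bore
col=im[300:430,326].astype(int); print(' '.join('%d:%d/%d'%(300+i,hsv[300+i,326,1],hsv[300+i,326,2]) for i in range(0,130,3)))
for r in (340,400,403): P=onz(f,[(326,r)],h)[0]; print(r,Rm.inv().apply(P-s['tool_pos']))
E
python3 held.py w12 .0064
```

```text
[ 0.6266 -0.3492  0.0255] [-179.9212    0.1909  173.9924] w 0.7034500389572131 42.445301190018654 [-0.1154  0.488   6.2569]
300:14/75 303:19/79 306:66/96 309:67/95 312:66/93 315:65/94 318:62/94 321:63/93 324:64/92 327:62/91 330:62/90 333:53/87 336:13/77 339:16/80 342:89/89 345:97/89 348:100/89 351:113/90 354:86/83 357:7/69 360:7/75 363:14/74 366:14/74 369:7/71 372:7/72 375:7/71 378:7/71 381:4/70 384:7/74 387:6/168 390:8/167 393:8/167 396:8/165 399:70/221 402:75/222 405:77/222 408:78/220 411:77/220 414:78/220 417:78/220 420:81/218 423:84/215 426:84/212 429:85/208
340 [-0.0043  0.0001  0.0064]
400 [-0.0309  0.0002  0.0065]
403 [-0.0323  0.0002  0.0065]
```

Call:
play_rows --increments '[{"rotation": [0,0,0],"linear": [0,0,-15],"fingers": 255},{"rotation": [0,0,0],"linear": [0,0,-50],"fingers": 255},{"rotation": [0,0,0],"linear": [0,0,-100],"fingers": 255},{"rotation": [0,0,0],"linear": [4,10,-150],"fingers": 255},{"rotation": [0,0,0],"linear": [12,40,-190],"fingers": 255},{"rotation": [0,0,0],"linear": [24,90,-210],"fingers": 255},{"rotation": [0,0,0],"linear": [34,145,-210],"fingers": 255},{"rotation": [0,0,0],"linear": [44,200,-210],"fingers": 255},{"rotation": [0,0,0],"linear": [54,255,-210],"fingers": 255},{"rotation": [0,0,0],"linear": [63,310,-210],"fingers": 255}]'

```text
time_s: 48.35
tool_pos: [0.5947, -0.0318, 0.234]
orientation: [180.0, 0.1, 174.0]
wrist_force: [0.9, 1.1, -0.9]
width: 0.701
grasp_force: 43.4
```

Call:
play_rows --increments '[{"rotation": [0,0,0],"linear": [6,45,5],"fingers": 255},{"rotation": [0,0,0],"linear": [12,90,15],"fingers": 255},{"rotation": [0,0,0],"linear": [17,135,25],"fingers": 255},{"rotation": [0,0,0],"linear": [21,165,35],"fingers": 255},{"rotation": [0,0,0],"linear": [22.9,182,42],"fingers": 255},{"rotation": [0,0,0],"linear": [22.9,187.5,47],"fingers": 255},{"rotation": [0,0,0],"linear": [22.9,187.5,50],"fingers": 255},{"rotation": [0,0,0],"linear": [22.9,187.5,50],"fingers": 255},{"rotation": [0,0,0],"linear": [22.9,187.5,50],"fingers": 255},{"rotation": [0,0,0],"linear": [22.9,187.5,50],"fingers": 255}]'

```text
time_s: 49.6
tool_pos: [0.5922, 0.1546, 0.1834]
orientation: [180.0, 0.0, 173.9]
wrist_force: [0.2, 0.3, -0.6]
width: 0.706
grasp_force: 43.4
```

```bash
python3 held.py w13 .0075; python3 -c "
from h import *
print(togo([.5933,.1547,.093]))"
```

```text
[0.5922 0.1546 0.1834] [179.9982   0.0286 173.9446] w 0.7058212796764164 43.447253331542015 [ 0.2198  0.2634 -0.5991]
300:4/70 303:13/99 306:13/200 309:9/221 312:9/223 315:13/180 318:15/100 321:90/82 324:96/77 327:99/75 330:97/76 333:85/75 336:12/66 339:11/69 342:84/73 345:96/72 348:103/72 351:108/71 354:94/68 357:5/54 360:9/60 363:13/57 366:9/57 369:9/57 372:5/56 375:5/55 378:5/56 381:9/54 384:6/127 387:8/136 390:8/135 393:8/135 396:8/135 399:97/87 402:214/75 405:211/75 408:207/75 411:218/75 414:217/74 417:217/74 420:208/76 423:204/75 426:221/74 429:227/63
340 [-0.005   0.0001  0.0075]
400 [-0.0317  0.0001  0.0075]
403 [-0.0332  0.0001  0.0075]
[-1.11376338e+00  5.06347966e-03  9.03458779e+01]
```

Call:
play_rows --increments '[{"rotation": [0,0,0],"linear": [-0.5,0,18],"fingers": 255},{"rotation": [0,0,0],"linear": [-0.5,0,36],"fingers": 255},{"rotation": [0,0,0],"linear": [-0.5,0,44],"fingers": 255},{"rotation": [0,0,0],"linear": [-0.5,0,52],"fingers": 255},{"rotation": [0,0,0],"linear": [-0.5,0,60],"fingers": 255},{"rotation": [0,0,0],"linear": [-0.5,0,68],"fingers": 255},{"rotation": [0,0,0],"linear": [-0.5,0,76],"fingers": 255},{"rotation": [0,0,0],"linear": [-0.5,0,84],"fingers": 255},{"rotation": [0,0,0],"linear": [-0.5,0,90],"fingers": 255},{"rotation": [0,0,0],"linear": [-0.5,0,90],"fingers": 255}]'

```text
time_s: 50.9
tool_pos: [0.5921, 0.1551, 0.0925]
orientation: [-180.0, -0.1, 174.0]
wrist_force: [-0.1, -0.2, 0.4]
width: 0.704
grasp_force: 43.4
```

```bash
python3 st.py
```

```text
[-1.79975170e+02 -6.70922393e-02  1.74004252e+02] [-0.01967428  0.02212266  0.02376598] [-0.12119777 -0.22998142  0.41957992] [-12.62624662  42.69903499  -6.79411107  97.15909885   7.07048302
  40.63071146  60.99082358] -0.00222048707655631 [0.59210814 0.1550844  0.09249096]
```

Call:
play_rows --increments '[{"rotation": [0,0,0],"linear": [0,0,0.5],"fingers": 0},{"rotation": [0,0,0],"linear": [0,0,0.5],"fingers": 0},{"rotation": [0,0,0],"linear": [0,0,0.5],"fingers": 0},{"rotation": [0,0,0],"linear": [0,0,-5],"fingers": 0},{"rotation": [0,0,0],"linear": [0,0,-40],"fingers": 0},{"rotation": [0,0,0],"linear": [0,0,-90],"fingers": 0},{"rotation": [0,0,0],"linear": [5,-20,-120],"fingers": 0},{"rotation": [0,0,0],"linear": [15,-65,-130],"fingers": 0},{"rotation": [0,0,0],"linear": [30,-120,-130],"fingers": 0},{"rotation": [0,0,0],"linear": [45,-180,-130],"fingers": 0}]'

```text
time_s: 52.15
tool_pos: [0.5286, -0.0202, 0.224]
orientation: [180.0, 0.1, 174.1]
wrist_force: [1.6, -0.3, 0.1]
width: 1.007
grasp_force: 0.0
```

Call:
play_rows --increments '[{"rotation": [0,0,0],"linear": [15,-60,0],"fingers": 0},{"rotation": [0,0,0],"linear": [30,-120,0],"fingers": 0},{"rotation": [0,0,0],"linear": [42,-175,0],"fingers": 0},{"rotation": [0,0,0],"linear": [52,-220,10],"fingers": 0},{"rotation": [0,0,0],"linear": [58,-245,25],"fingers": 0},{"rotation": [0,0,0],"linear": [60,-253,40],"fingers": 0},{"rotation": [0,0,0],"linear": [60,-253,50],"fingers": 0},{"rotation": [0,0,0],"linear": [60,-253,50],"fingers": 0},{"rotation": [0,0,0],"linear": [60,-253,50],"fingers": 0},{"rotation": [0,0,0],"linear": [60,-253,50],"fingers": 0}]'

```text
time_s: 53.4
tool_pos: [0.4435, -0.2639, 0.1736]
orientation: [-180.0, 0.1, 174.1]
wrist_force: [-0.2, 0.2, -0.0]
width: 0.993
grasp_force: 0.0
```

```bash
python3 - <<'E'
from h import *
np.set_printoptions(precision=4,suppress=True)
s=read_state(); print(s['tool_pos'],s['orientation'],s['qpos'])
im=snap('wrist','w14'); sc=snap('scene','scene14'); print(proj('w14',[(.4426,-.2652,.024)]))
cv2.imwrite('pics/c14.png',np.hstack([cv2.resize(im[:,:,::-1],(500,375)),cv2.resize(sc[120:370,240:440,::-1],(300,375))]))
E
```

```text
[ 0.4435 -0.2639  0.1736] [-179.9884    0.0633  174.0882] [ 32.8078  29.316   -6.5634 109.0941   4.7997  41.7871 107.5881]
[[323.6377 223.452 ]]
```

View pics/c14.png

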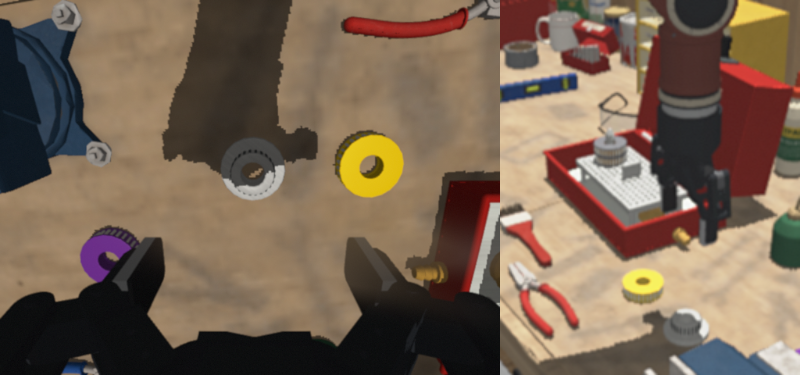

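```bash
python3 - <<'E'
from h import *
np.set_printoptions(precision=4,suppress=True)
im=np.load('pics/w14.npz')['im']; hsv=cv2.cvtColor(im,cv2.COLOR_RGB2HSV)
x,y=323,220; m=(hsv[y-60:y+60,x-60:x+60,1]<40).astype(np.uint8); n,l,st,ce=cv2.connectedComponentsWithStats(m); k=1+np.argmax(st[1:,4]); print(st[k])
q=np.argwhere(l==k)[:,::-1]+[x-60,y-60]
lo=q[q[:,1]==q[:,1].max()].mean(0); L=q[q[:,0]==q[:,0].min()].mean(0); Rr=q[q[:,0]==q[:,0].max()].mean(0)
P=onz('w14',[lo,L,Rr],.008); c=P[0]-.031*np.array([np.cos(np.radians(-6)),np.sin(np.radians(-6)),0]); print(P,(P[1]+P[2])/2,c)
print(onz('w14',[(323,222)],.024), togo([c[0],(P[1]+P[2])[1]/2,.029]))
E
```

```text
[  19   15   83   81 4726]
[[ 0.4717 -0.2684  0.008 ]
 [ 0.4373 -0.2958  0.008 ]
 [ 0.445  -0.2354  0.008 ]] [ 0.4412 -0.2656  0.008 ] [ 0.4409 -0.2652  0.008 ]
[[ 0.4415 -0.2655  0.024 ]] [  2.2813  -1.5448 144.5418]
```

Both elements sit on the spindle. The collar is at (323,220) in the wrist view, so I'll pick it by its hub.

Call:
play_rows --increments '[{"rotation": [0,0,0],"linear": [2.2,-1.5,30],"fingers": 0},{"rotation": [0,0,0],"linear": [2.2,-1.5,70],"fingers": 0},{"rotation": [0,0,0],"linear": [2.2,-1.5,110],"fingers": 40},{"rotation": [0,0,0],"linear": [2.2,-1.5,135],"fingers": 40},{"rotation": [0,0,0],"linear": [2.2,-1.5,144],"fingers": 40},{"rotation": [0,0,0],"linear": [2.2,-1.5,144.5],"fingers": 40},{"rotation": [0,0,0],"linear": [2.2,-1.5,144.5],"fingers": 255},{"rotation": [0,0,0],"linear": [2.2,-1.5,144.5],"fingers": 255},{"rotation": [0,0,0],"linear": [2.2,-1.5,144.5],"fingers": 255},{"rotation": [0,0,0],"linear": [2.2,-1.5,144.5],"fingers": 255}]' --grip_force 70

```text
time_s: 54.75
tool_pos: [0.4412, -0.266, 0.0302]
orientation: [-179.9, 0.1, 174.0]
wrist_force: [-0.5, 0.7, 6.8]
width: 0.453
grasp_force: 69.7
```

Call:
play_rows --increments '[{"rotation": [0,0,0],"linear": [0,0,0],"fingers": 255},{"rotation": [0,0,0],"linear": [0,0,0],"fingers": 255},{"rotation": [0,0,0],"linear": [0,0,0],"fingers": 255},{"rotation": [0,0,0],"linear": [0,0,0],"fingers": 255},{"rotation": [0,0,0],"linear": [0,0,0],"fingers": 255},{"rotation": [0,0,0],"linear": [0,0,0],"fingers": 255},{"rotation": [0,0,0],"linear": [0,0,0],"fingers": 255},{"rotation": [0,0,0],"linear": [0,0,0],"fingers": 255},{"rotation": [0,0,0],"linear": [0,0,0],"fingers": 255},{"rotation": [0,0,0],"linear": [0,0,0],"fingers": 255}]'

```text
time_s: 56.0
tool_pos: [0.4412, -0.266, 0.0302]
orientation: [-179.9, 0.1, 174.0]
wrist_force: [-0.2, 0.4, 5.4]
width: 0.45
grasp_force: 69.7
```

```bash
python3 held.py w15 .021
```

```text
[ 0.4412 -0.266   0.0302] [-179.9419    0.1292  174.0388] w 0.449717178463709 69.70481107011437 [-0.2339  0.3955  5.4481]
300:15/100 303:15/100 306:69/92 309:66/93 312:69/92 315:67/92 318:69/93 321:68/94 324:69/93 327:57/94 330:24/97 333:23/98 336:26/97 339:26/98 342:24/97 345:24/95 348:19/96 351:21/95 354:16/94 357:16/95 360:14/109 363:14/107 366:12/105 369:12/103 372:12/105 375:8/99 378:92/208 381:94/215 384:94/214 387:94/214 390:96/213 393:95/213 396:94/218 399:92/219 402:90/222 405:90/222 408:90/222 411:90/222 414:90/222 417:90/221 420:90/219 423:92/219 426:93/217 429:89/211
340 [-0.0133  0.0001  0.021 ]
400 [-0.0429  0.0002  0.0211]
403 [-0.0445  0.0002  0.0211]
```

Call:
play_rows --increments '[{"rotation": [0,0,0],"linear": [0,0,-10],"fingers": 255},{"rotation": [0,0,0],"linear": [0,0,-40],"fingers": 255},{"rotation": [0,0,0],"linear": [0,0,-90],"fingers": 255},{"rotation": [0,0,0],"linear": [-3,12,-140],"fingers": 255},{"rotation": [0,0,0],"linear": [-12,50,-180],"fingers": 255},{"rotation": [0,0,0],"linear": [-24,100,-190],"fingers": 255},{"rotation": [0,0,0],"linear": [-37,150,-190],"fingers": 255},{"rotation": [0,0,0],"linear": [-49,200,-190],"fingers": 255},{"rotation": [0,0,0],"linear": [-61,250,-190],"fingers": 255},{"rotation": [0,0,0],"linear": [-74,300,-190],"fingers": 255}]'

```text
time_s: 57.3
tool_pos: [0.5449, 0.0262, 0.2189]
orientation: [-180.0, -0.0, 174.0]
wrist_force: [0.5, -0.6, -2.9]
width: 0.453
grasp_force: 71.2
```

Call:
play_rows --increments '[{"rotation": [0,0,0],"linear": [-10,42,5],"fingers": 255},{"rotation": [0,0,0],"linear": [-20,82,15],"fingers": 255},{"rotation": [0,0,0],"linear": [-28,115,22],"fingers": 255},{"rotation": [0,0,0],"linear": [-32.5,131,28],"fingers": 255},{"rotation": [0,0,0],"linear": [-32.6,134.2,32],"fingers": 255},{"rotation": [0,0,0],"linear": [-32.6,134.2,35],"fingers": 255},{"rotation": [0,0,0],"linear": [-32.6,134.2,35],"fingers": 255},{"rotation": [0,0,0],"linear": [-32.6,134.2,35],"fingers": 255},{"rotation": [0,0,0],"linear": [-32.6,134.2,35],"fingers": 255},{"rotation": [0,0,0],"linear": [-32.6,134.2,35],"fingers": 255}]'

```text
time_s: 58.55
tool_pos: [0.5919, 0.1548, 0.1838]
orientation: [180.0, 0.0, 174.0]
wrist_force: [0.4, 0.4, -2.3]
width: 0.451
grasp_force: 71.2
```

```bash
python3 held.py w16 .021; python3 -c "
from h import *
print(togo([.5926,.1547,.1145]))"
```

```text
[0.5919 0.1548 0.1838] [179.9931   0.0132 173.9887] w 0.45070745437100507 71.15996746346354 [ 0.3531  0.3714 -2.2638]
300:14/93 303:12/105 306:14/198 309:12/220 312:10/221 315:12/188 318:15/102 321:76/84 324:88/81 327:69/81 330:21/86 333:21/87 336:24/85 339:24/85 342:22/82 345:22/80 348:19/81 351:17/77 354:16/78 357:16/78 360:14/92 363:12/88 366:12/88 369:12/85 372:12/86 375:6/83 378:213/177 381:219/178 384:218/178 387:215/101 390:220/73 393:214/74 396:210/74 399:203/74 402:217/74 405:217/74 408:224/73 411:214/74 414:213/72 417:207/74 420:220/73 423:214/74 426:217/73 429:207/64
340 [-0.0133  0.0001  0.021 ]
400 [-0.0428  0.0002  0.021 ]
403 [-0.0444  0.0002  0.021 ]
[-0.74852057 -0.10374824 69.23269528]
```

Call:
play_rows --increments '[{"rotation": [0,0,0],"linear": [-0.6,0,15],"fingers": 255},{"rotation": [0,0,0],"linear": [-0.6,0,30],"fingers": 255},{"rotation": [0,0,0],"linear": [-0.6,0,37],"fingers": 255},{"rotation": [0,0,0],"linear": [-0.6,0,43],"fingers": 255},{"rotation": [0,0,0],"linear": [-0.6,0,49],"fingers": 255},{"rotation": [0,0,0],"linear": [-0.6,0,55],"fingers": 255},{"rotation": [0,0,0],"linear": [-0.6,0,61],"fingers": 255},{"rotation": [0,0,0],"linear": [-0.6,0,66],"fingers": 255},{"rotation": [0,0,0],"linear": [-0.6,0,68.5],"fingers": 255},{"rotation": [0,0,0],"linear": [-0.6,0,68.5],"fingers": 255}]'

```text
time_s: 59.85
tool_pos: [0.5924, 0.1549, 0.115]
orientation: [-180.0, -0.0, 174.0]
wrist_force: [-0.2, -0.2, -2.3]
width: 0.457
grasp_force: 71.2
```

```bash
python3 st.py
```

```text
[-1.79995082e+02 -1.59135331e-02  1.74003195e+02] [ 0.0611897  -0.01459334  0.01941126] [-0.16177687 -0.20589709 -2.28245383] [-12.52253345  40.93369475  -6.9105175   96.33112427   6.61620578
  43.1494337   61.41075368] -0.0009374645742354915 [0.59238156 0.15486663 0.11495737]
```

Another 1 mm down, then release, rise and check.

Call:
play_rows --increments '[{"rotation": [0,0,0],"linear": [0,0,0.7],"fingers": 255},{"rotation": [0,0,0],"linear": [0,0,1.2],"fingers": 255},{"rotation": [0,0,0],"linear": [0,0,1.2],"fingers": 255},{"rotation": [0,0,0],"linear": [0,0,1.2],"fingers": 0},{"rotation": [0,0,0],"linear": [0,0,1.2],"fingers": 0},{"rotation": [0,0,0],"linear": [0,0,1.2],"fingers": 0},{"rotation": [0,0,0],"linear": [0,0,0],"fingers": 0},{"rotation": [0,0,0],"linear": [0,0,-20],"fingers": 0},{"rotation": [0,0,0],"linear": [0,0,-60],"fingers": 0},{"rotation": [0,0,0],"linear": [0,0,-110],"fingers": 0}]'

```text
time_s: 61.1
tool_pos: [0.5918, 0.1546, 0.2254]
orientation: [-179.9, -0.1, 174.0]
wrist_force: [1.6, 0.4, -0.4]
width: 0.999
grasp_force: 0.0
```

Call:
play_rows --increments '[{"rotation": [0,0,0],"linear": [5,-20,-30],"fingers": 0},{"rotation": [0,0,0],"linear": [10,-60,-70],"fingers": 0},{"rotation": [0,0,0],"linear": [10,-80,-100],"fingers": 0},{"rotation": [0,0,0],"linear": [10,-80,-110],"fingers": 0},{"rotation": [0,0,0],"linear": [10,-80,-110],"fingers": 0},{"rotation": [0,0,0],"linear": [10,-80,-110],"fingers": 0},{"rotation": [0,0,0],"linear": [10,-80,-110],"fingers": 0},{"rotation": [0,0,0],"linear": [10,-80,-110],"fingers": 0},{"rotation": [0,0,0],"linear": [10,-80,-110],"fingers": 0},{"rotation": [0,0,0],"linear": [10,-80,-110],"fingers": 0}]'

```text
time_s: 62.35
tool_pos: [0.5742, 0.0764, 0.335]
orientation: [180.0, -0.0, 174.0]
wrist_force: [0.1, -0.1, -0.3]
width: 1.0
grasp_force: 0.0
```

```bash
python3 - <<'E'
from h import *
sc=snap('scene','scene17'); sd=snap('side','side17')
a=cv2.resize(sc[130:330,220:420,::-1],(420,420)); b=cv2.resize(sd[180:360,230:390,::-1],(373,420)); cv2.imwrite('pics/c17.png',np.hstack([a,b]))
E
```

```text
(no output)
```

View pics/c17.png

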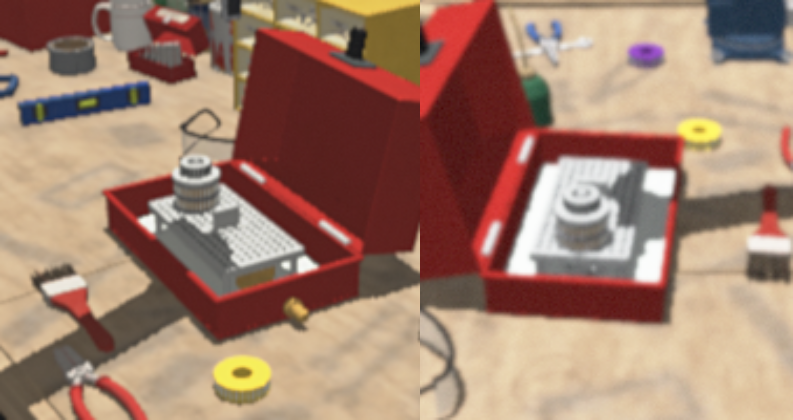

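The stack is complete and flat, with the collar hub up on the spindle. The lid is open, and no grey element remains on the bench.

```bash
python3 -c "
from workcell import finish_job
print(finish_job())"
```

```text
the job is handed in; nothing more can be done
None
```

The job is handed in: the lid is open on its stop, the drain plug is snug, and the strainer plate, both filter elements laid out and the collar (hub up) are on the spindle, with the oil can and brush not touched.

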